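# Start a slide-drying run: fold the bifold door, load the carriers, set the timer and start

## Robot

A 6-joint arm with a two-finger parallel gripper is mounted at the origin on the work surface. World frame = base frame: x ahead of the robot, y to its left, z up, the work surface at z = 0. Lengths are in m, angles in degrees, forces in N, time in s.
With the tool pointing down it reaches from about 0.3 to 0.75 m from the base axis. Payload 8.5 kg.
Tool frame: the origin (TCP) lies between the finger pads; the fingertips stand ahead of it and the grasp point (between the pads) lies 8 mm behind it (env.tcp_to_tips is the z of the fingertips in the tool frame, in m); z points along the fingers, x is the direction in which the jaws open and shut, and the axes are right-handed (so a half turn about z gives the same grasp; the last joint's range is limited). The gripper opens to 85 mm and grips with 20 to 120 N. Pads are 22 mm wide; open, the fingers measure 114 mm over their backs; the gripper's body (76 mm by 85 mm) begins 54 mm behind the grasp point. The pads swing forward as they close: fully open they stand 13 mm farther back than shut.
Start: joints at [-12.336, 21.807, 74.336, -0, 83.858, -12.336], TCP at [0.55, 0, 0.242] pointing down, gripper open.
Joint ranges: [-178.18, 178.18], [-50.72, 133.34], [12.68, 142.11], [-81.47, 261.47], [9.98, 163.14], [-165.26, 165.26]. Speed limits (degrees/s): [136.94, 136.94, 180, 180, 180, 180].

## Interface

Orientations are given as a 3x3 rotation matrix whose columns are the frame's x, y, z axes.
In Python, from rig import observe, viewer, env gives the robot as it stands.
- The arm moves only by the tool jog_arm, never from a script. Its arguments are lists of equal length, an entry for each row: "dr": the turn, a rotation vector about the tool's x, y, z in rad, a list of three; "slide": the shift along the tool's x, y, z in m, a list of three; "gripper": the opening, from -1 (shut) to 1 (fully open), so that 0 is half open. In form: {"dr": [[rx, ry, rz], ...], "slide": [[dx, dy, dz], ...], "gripper": [gripper, ...]}. A call has exactly 10 rows; each row shifts and turns the commanded pose from where the row before left it, along the tool's axes as they then stand; what a row does not reach is not made up. A row lasts 1/10 s, in which the tool goes at most 50 mm and 8.59 degrees, less where a joint would pass 70% of its speed; a pose out of reach is approached as far as the arm can. A call is refused whole if a number of a shift passes 0.05 or a number of a turn 0.15, either way. A call with a gripper value outside its range is refused whole. The fingers move at their own pace and stop on an object; "force" is the grip in N (left out, the last holds). Time passes only in rows, so rows that do not move let the fingers close, or fill a call up. It gives the time, the measured TCP pose, the force and the opening at its end, in the units of the state.
- observe(): the state, without advancing time (a new reading comes with each control period).
- viewer.get_image(name): name is "scene" or "side" or "wrist"; returns a dict with "pixels" (384x512x3 uint8, blue, green, red), "camera_matrix" (3x3 intrinsics, pixels), "dist_coeffs" ([k1, k2, p1, p2, k3] as OpenCV has them; the pictures are not rectified), "R" (3x3) and "t" (3): a world point X has camera coordinates R X + t. Camera axes: x right, y down, z forward; pixel columns grow to the right and rows downward; lengths in m; the calibration is good to about 2 mm. A picture is of the moment at which its call begins. There is no depth.
- env.close_job(): hands the job in, once; it reports no verdict.
The state is a dict: "time_s": time; "q": joint angles; "qvel": joint speeds; "joint_efforts": joint torques, N m; "position": TCP position; "tool_rot": TCP orientation; "ft_force": force on the tool from outside, world axes, zero at the start; "wrist_torque": the same for the moment, N m; "grip_width": finger opening in m.
Only numpy, scipy, OpenCV 4.12 (cv2) and the standard library are available. Lean on these libraries where they do the work, as an engineer would, in place of code of your own. Each camera call takes 0.05 s, during which the arm holds its last target.

## Task

Push the drying chamber's bifold top door at the black bar along its fold until both panels stand folded together at the hinged end, then stand every slide carrier that is on the bench upright on the chamber floor, one to a bay. Then press the door's fold back down until the door is fully shut, turn the timer dial so that its white mark points at the white index line, and last press the start plunger down to its stop, hold it there about half a second, and let it spring back. Leave the slide box, the jar and the cassette tray where they are.

Things in the scene. Friction and masses are not known exactly. Their poses are not given: they have to be found in the camera images.
- chamber: Drying chamber, fixed: white box 140 (x) by 320 (y) by 95 high, open on top under the bifold door. Origin: centre of the underside; +y runs along the track to the hinged end. Floor at z = 8, inside x -58 to +58. Dividers 4 thick, tops at z = 48, at y = +21, -33, -87 make four bays; a solid housing fills it beyond y = +75. Carriers go in lengthwise along x.
- bay0 (a point): Middle of the floor of the bay nearest the hinged end (chamber frame 0, +48, 8), 52 clear in y (y +23 to +75). Axes as the chamber.
- bay1 (a point): Middle of the floor of the second bay (chamber frame 0, -6, 8), 50 clear in y.
- bay2 (a point): Middle of the floor of the third bay (chamber frame 0, -60, 8), 50 clear in y.
- bay3 (a point): Middle of the fourth bay's floor (chamber frame 0, -114, 8); clear from y -89 to -151.
- door_hinge (a point): Fixed hinge line of the door, along the chamber's x, at chamber (0, +150, 103). Axes as the chamber. Two aluminium panels, each 160 long, 116 wide, 6 thick: the first hinged here, the second on the first at the fold, its far edge sliding along the track on the rim. The fold lies 160*cos(slope) from here towards -y and 160*sin(slope) above.
- door (a joint): Door, rad: 0 = shut on its stop, both panels then slope 0.35 (a low ridge); slope = 0.35 + value; 1.05 = collapsed on its stop, panels near upright at the hinged end. Folded: over 0.95; shut: under 0.08. Stiff, stays where left. To fold, about 8 N level push on the bar towards chamber +y, less later, the bar rising in an arc. To shut, push the bar back to -y, then down from above.
- fold_bar: Black round push bar along the fold, a free-turning roller 12 in diameter and 110 long, carried by the first panel 20 beyond the fold: its axis lies 180 from the hinge line along the first panel's slope. Origin at its middle, x along the bar; its y and z turn as it rolls.
- console: Timer console, fixed: white box 200 (x) by 90 (y) by 60 high, origin at the centre of its underside. Dial on top at x = -40, plunger at x = +62. White index line, 15 long, on its top just beyond the dial on the +x side (towards the plunger); short black ticks elsewhere.
- dial_centre (a point): On the dial's axis at the top of its grip bar, 94 above the bench. Axes as the console.
- dial (a joint): Timer dial: black disc 64 across, 8 thick, with a grip bar 60 long, 14 wide, 26 high over it (68 to 94 above the bench), a white mark on one end of the bar. Rad, anticlockwise from above: 0 = mark at the index line, bar along the console's x; set: within 0.12. Turns -0.4 to 2.8, stays where left, friction 0.04 N m.
- plunger_top (a point): Middle of the top of the plunger head (moves with it): 100 above the bench when up.
- plunger (a joint): Start plunger: grey round head 40 across on a steel stem. Value in m: 0 = up, 0.014 = on its stop (pressed means over 0.012). Spring return, about 2 N at first and 5.5 N at the stop.
- carrier0: Slide carrier: grey plastic body 90 (x) by 36 (y) by 40 high with an upright white grip tab on top in the middle, 40 (x) by 12 (y), from 40 to 75 above the underside; rows of glass slides stand at both sides of the tab up to 56. 0.11 to 0.21 kg. Origin at the centre of its underside, z up. All carriers are alike; two to four are present.
- carrier1: Slide carrier: grey plastic body 90 (x) by 36 (y) by 40 high with an upright white grip tab on top in the middle, 40 (x) by 12 (y), from 40 to 75 above the underside; rows of glass slides stand at both sides of the tab up to 56. 0.11 to 0.21 kg. Origin at the centre of its underside, z up. All carriers are alike; two to four are present.
- carrier2: Slide carrier: grey plastic body 90 (x) by 36 (y) by 40 high with an upright white grip tab on top in the middle, 40 (x) by 12 (y), from 40 to 75 above the underside; rows of glass slides stand at both sides of the tab up to 56. 0.11 to 0.21 kg. Origin at the centre of its underside, z up. All carriers are alike; two to four are present.
- carrier3: Slide carrier: grey plastic body 90 (x) by 36 (y) by 40 high with an upright white grip tab on top in the middle, 40 (x) by 12 (y), from 40 to 75 above the underside; rows of glass slides stand at both sides of the tab up to 56. 0.11 to 0.21 kg. Origin at the centre of its underside, z up. All carriers are alike; two to four are present.
- slide_box: White card slide box 80 by 100 by 32, a bystander. Origin under its centre.
- jar: Amber glass jar, 60 across, 85 high, a bystander. Origin under its centre.
- cassette_tray: White open tray 80 by 120 by 30 holding wax blocks, a bystander. Origin under its centre.
There are look-alikes about, which are no part of the job. What is shaped like the console but green is not meant. Leave any blue look-alike of the carrier1 alone.

How it is judged:
By the outcome, as a careful person would: the job done as asked, in the order asked, and still so for the second after the job is handed in, with the robot touching nothing.
Of carrier0, carrier1, carrier2, carrier3 only 2 to 4 are there at a start; the rules pass over those that are not, and their reading is None.
At some moment in a run one of carrier0, carrier1, carrier2, carrier3 may be knocked a few centimetres aside while the robot is not near it.
It also fails if it takes over 210 s, if anything falls off the work surface, if the arm or the gripper's body presses on something with over 40 N, if the wrist force passes 120 N, or if a joint passes its speed limit or range.

## Working session

There is one attempt and no reset: what is moved stays moved. The work goes in short steps, Python scripts to look and compute and a tool call to move; the robot and the scene stay as the last step left them, time stands still between calls to the robot, and variables do not carry over. Pictures are saved under pics/ and viewed, and the job is handed in when it is done.

Besides the shell and the picture viewer there is one more tool, called after "Call:" by a JSON object that holds its "name" and its "arguments". jog_arm: Moves the arm, as the interface text tells. Its arguments: {"type":"object","properties":{"dr":{"type":"array","items":{"type":"array","items":{"type":"number"}}},"slide":{"type":"array","items":{"type":"array","items":{"type":"number"}}},"gripper":{"type":"array","items":{"type":"number"}},"force":{"type":"number"}},"required":["dr","slide","gripper"]}

```bash
ls; mkdir -p pics
python3 - <<'E'
from rig import observe, viewer, env
import cv2,numpy as np
s=observe()
for k in s: print(k,np.round(s[k],3).tolist())
print(env.tcp_to_tips)
for n in ["scene","side","wrist"]:
    im=viewer.get_image(n); cv2.imwrite(f"pics/{n}0.png",im["pixels"])
    print(n,np.round(im["camera_matrix"],1).tolist(),np.round(im["dist_coeffs"],3).tolist(),np.round(im["R"],3).tolist(),np.round(im["t"],3).tolist(), (-im["R"].T@im["t"]).round(3))
E
```

```text
pics
time_s 0.0
q [-12.338, 21.842, 74.386, -0.001, 83.858, -12.335]
qvel [-0.089, 0.009, 0.08, -0.081, -0.099, 0.071]
joint_efforts [-0.001, -44.847, -23.129, -0.0, 0.005, 0.0]
position [0.55, 0.0, 0.242]
tool_rot [[1.0, -0.0, -0.001], [-0.0, -1.0, 0.0], [-0.001, -0.0, -1.0]]
ft_force [0.609, 0.278, -1.061]
wrist_torque [-0.032, 0.053, 0.05]
grip_width 0.085
0.011
scene [[378.5, 0.0, 252.3], [0.0, 378.5, 192.8], [0.0, 0.0, 1.0]] [0.042, 0.0, 0.0, 0.0, 0.0] [[0.63, 0.777, 0.004], [0.608, -0.489, -0.625], [-0.484, 0.396, -0.78]] [-0.345, -0.256, 1.524] [ 1.11  -0.461  1.031]
side [[435.6, 0.0, 264.9], [0.0, 435.6, 195.5], [0.0, 0.0, 1.0]] [-0.077, 0.0, 0.0, 0.0, 0.0] [[0.754, -0.657, -0.008], [-0.318, -0.354, -0.88], [0.575, 0.666, -0.476]] [-0.431, 0.296, 0.871] [-0.081 -0.758  0.671]
wrist [[292.3, 0.0, 257.5], [0.0, 292.3, 192.0], [0.0, 0.0, 1.0]] [-0.024, 0.0, 0.0, 0.0, 0.0] [[1.0, 0.001, -0.002], [0.002, -0.965, 0.262], [-0.001, -0.262, -0.965]] [-0.55, -0.035, 0.379] [0.55  0.067 0.374]
```

View pics/scene0.png

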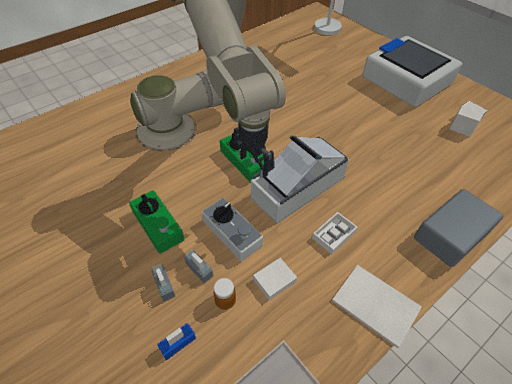

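View pics/side0.png

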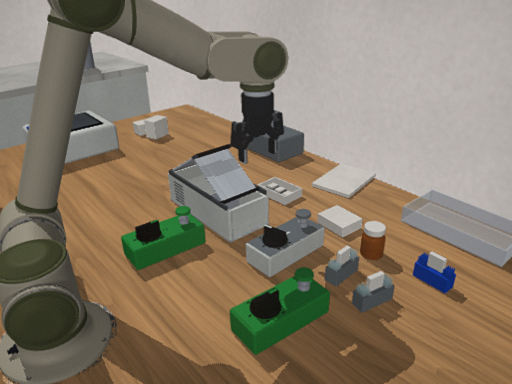

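View pics/wrist0.png

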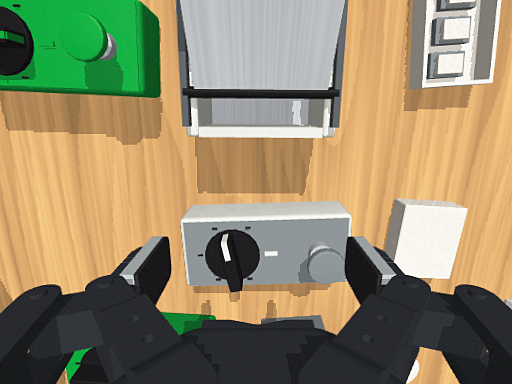

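```bash
cat > h.py <<'E'
import cv2,numpy as np
from rig import observe, viewer, env
def ray(im,uv):
    p=cv2.undistortPoints(np.array(uv,float).reshape(-1,1,2),im["camera_matrix"],im["dist_coeffs"]).reshape(-1,2)
    d=np.c_[p,np.ones(len(p))]@im["R"]
    return -im["R"].T@im["t"],d
def onz(im,uv,z):
    c,d=ray(im,uv); return c+d*((z-c[2])/d[:,2])[:,None]
def tri(ims,uvs):
    A=np.zeros((3,3));b=np.zeros(3)
    for im,uv in zip(ims,uvs):
        c,d=ray(im,[uv]);d=d[0]/np.linalg.norm(d[0]);P=np.eye(3)-np.outer(d,d);A+=P;b+=P@c
    return np.linalg.solve(A,b)
def proj(im,X):
    r,_=cv2.Rodrigues(im["R"]); return cv2.projectPoints(np.array(X,float).reshape(-1,1,3),r,im["t"],im["camera_matrix"],im["dist_coeffs"])[0].reshape(-1,2)
def crop(im,x0,y0,x1,y1,name,s=4):
    c=im["pixels"][y0:y1,x0:x1]; c=cv2.resize(c,None,fx=s,fy=s,interpolation=cv2.INTER_CUBIC)
    for x in range((x0+19)//20*20,x1,20): cv2.putText(c,str(x),((x-x0)*s,10),0,.35,(0,0,255)); cv2.line(c,((x-x0)*s,12),((x-x0)*s,18),(0,0,255))
    for y in range((y0+19)//20*20,y1,20): cv2.putText(c,str(y),(0,(y-y0)*s+4),0,.35,(0,0,255)); cv2.line(c,(26,(y-y0)*s),(32,(y-y0)*s),(0,0,255))
    cv2.imwrite("pics/"+name+".png",c)
E
python3 - <<'E'
from h import *
S=viewer.get_image("scene");D=viewer.get_image("side")
crop(S,190,110,380,240,"s1",4); crop(S,130,180,300,310,"s2",4)
crop(D,150,130,330,270,"d1",4); crop(D,220,170,410,310,"d2",4)
E
```

```text
(no output)
```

View pics/s1.png

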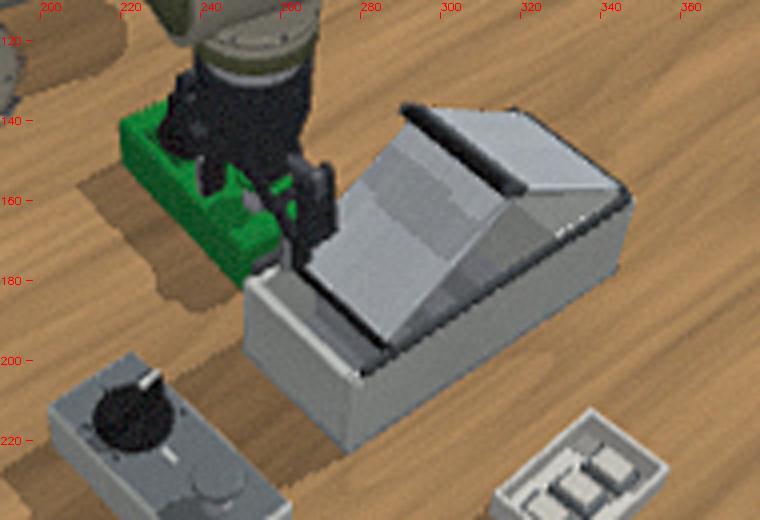

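View pics/s2.png

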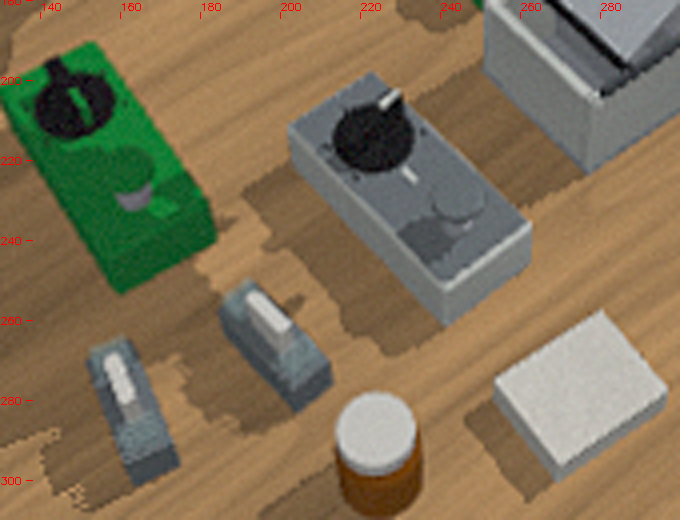

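View pics/d1.png

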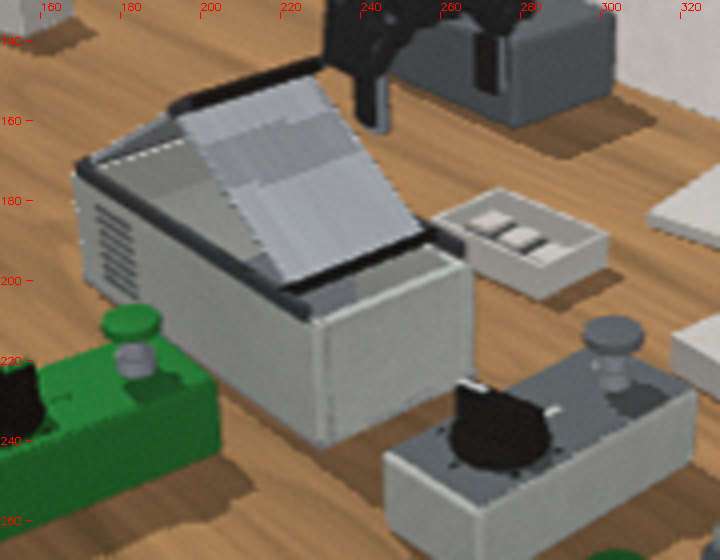

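View pics/d2.png

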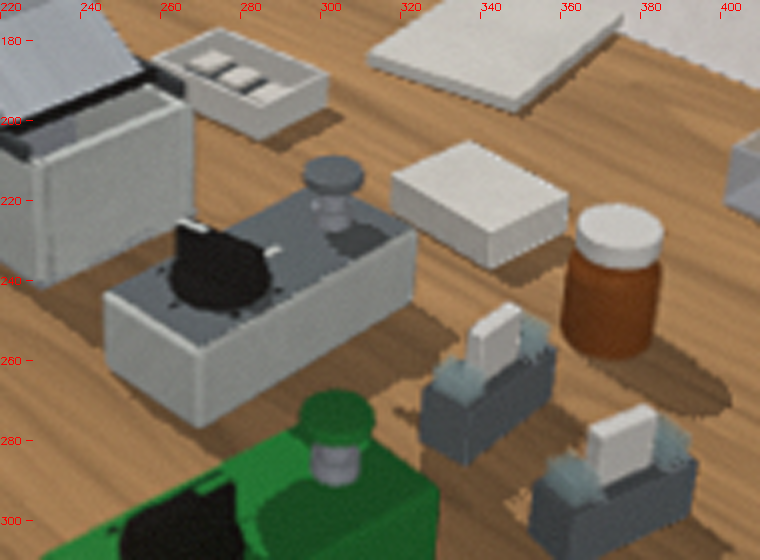

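Run:
```python
from h import *
np.set_printoptions(precision=4,suppress=True)
S=viewer.get_image("scene");D=viewer.get_image("side");W=viewer.get_image("wrist")
print("rim S",onz(S,[(250,182),(276,205),(346,160)],.095))
print("rim D",onz(D,[(231,210),(269,197),(170,171)],.095))
print("bar", tri([S,D],[(288,136.5),(191,157)]),tri([S,W],[(318,157),(339,94)]),tri([S,W],[(288,136.5),(184,92)]))
print("console D",onz(D,[(247,243),(270,255),(325,226)],.06))
print("console S",onz(S,[(203,212),(221.5,197.5),(263,236),(242,253)],.06))
print("index S",onz(S,[(231,222)],.06), "mark",tri([S,D],[(225,204),(267,226)]))
print("plunger",tri([S,D],[(242,229),(304,213)]))
print("car tabs", tri([S,D],[(160,274),(374,280)]),tri([S,D],[(196,259),(343,254)]))
crop(W,160,0,360,150,"w1",4)
crop(W,180,200,360,320,"w2",4)
```

```text
rim S [[0.4907 0.0369 0.095 ]
 [0.6136 0.0411 0.095 ]
 [0.6189 0.3526 0.095 ]]
rim D [[0.496  0.0477 0.095 ]
 [0.6174 0.0344 0.095 ]
 [0.4996 0.3686 0.095 ]]
bar [0.4833 0.2003 0.1982] [0.6182 0.1133 0.2544] [0.5598 0.0836 0.3268]
console D [[ 0.4631 -0.0581  0.06  ]
 [ 0.4724 -0.1327  0.06  ]
 [ 0.6638 -0.1334  0.06  ]]
console S [[ 0.4713 -0.1378  0.06  ]
 [ 0.4609 -0.0582  0.06  ]
 [ 0.6582 -0.0476  0.06  ]
 [ 0.6643 -0.1326  0.06  ]]
index S [[ 0.5571 -0.092   0.06  ]] mark [ 0.5122 -0.0788  0.0973]
plunger [ 0.6203 -0.0974  0.1008]
car tabs [ 0.5756 -0.3534  0.0639] [ 0.5988 -0.2485  0.0642]
```

View pics/w1.png

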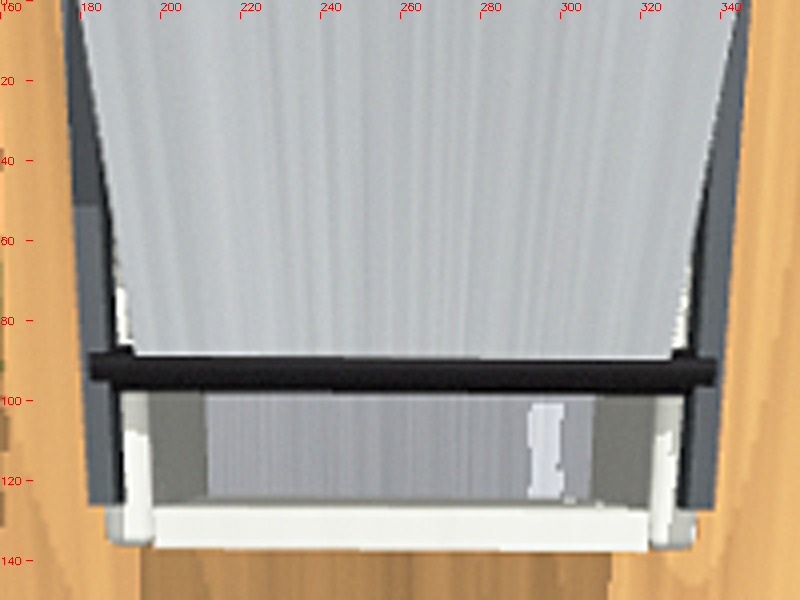

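View pics/w2.png

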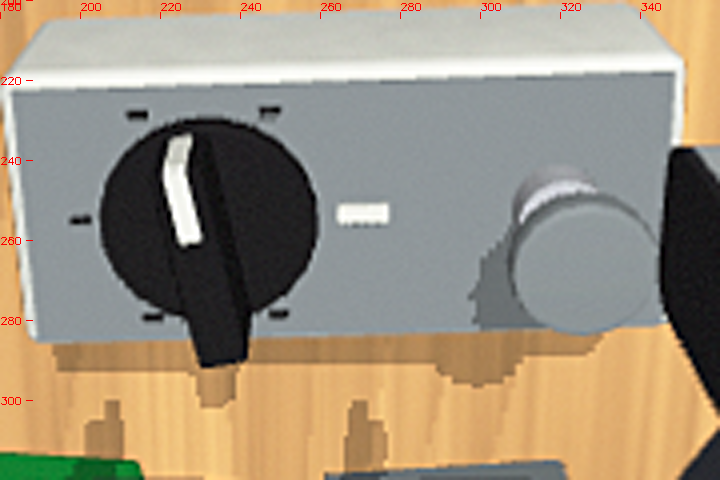

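Run:
```python
from h import *
np.set_printoptions(precision=4,suppress=True)
S=viewer.get_image("scene");D=viewer.get_image("side");W=viewer.get_image("wrist")
print("rim W",onz(W,[(187,135.5),(333,136),(198,137),(322,137.5)],.095))
print("bar S",onz(S,[(289,136.5),(318,157),(303.5,147)],.19))
print("bar D",onz(D,[(191.5,156.5),(229,145.5)],.19))
for z in (.18,.2,.22,.24): print(z,onz(S,[(303.5,147)],z)[0],onz(D,[(210,151)],z)[0])
print("trail edge W",onz(W,[(184,93),(339,94)],.103))
print("console W",onz(W,[(181,222),(350,217.5),(187,285.5),(347,280)],.06))
print("index W",onz(W,[(261.5,253.5),(274.5,253)],.06),"ticks",onz(W,[(197.5,255),(216,279),(246.5,278.5),(211.5,228.5),(245,227.5)],.06))
print("plunger",onz(W,[(323,265)],.1), "mark",onz(W,[(223,235),(233,288)],.094))
```

```text
rim W [[0.4835 0.0457 0.095 ]
 [0.6213 0.0454 0.095 ]
 [0.4938 0.0443 0.095 ]
 [0.611  0.044  0.095 ]]
bar S [[0.4824 0.2052 0.19  ]
 [0.6062 0.2126 0.19  ]
 [0.5466 0.2083 0.19  ]]
bar D [[0.4978 0.2262 0.19  ]
 [0.6251 0.221  0.19  ]]
0.18 [0.5399 0.2162 0.18  ] [0.5725 0.2445 0.18  ]
0.2 [0.5533 0.2003 0.2   ] [0.5458 0.2036 0.2   ]
0.22 [0.5667 0.1844 0.22  ] [0.5192 0.1628 0.22  ]
0.24 [0.5801 0.1685 0.24  ] [0.4926 0.122  0.24  ]
trail edge W [[0.4849 0.0835 0.103 ]
 [0.6222 0.0828 0.103 ]]
console W [[ 0.4622 -0.0548  0.06  ]
 [ 0.656  -0.0491  0.06  ]
 [ 0.4637 -0.1379  0.06  ]
 [ 0.6594 -0.1301  0.06  ]]
index W [[ 0.5549 -0.0944  0.06  ]
 [ 0.5703 -0.0937  0.06  ]] ticks [[ 0.4789 -0.0966  0.06  ]
 [ 0.4997 -0.1287  0.06  ]
 [ 0.5368 -0.1279  0.06  ]
 [ 0.497  -0.0627  0.06  ]
 [ 0.5357 -0.0614  0.06  ]]
plunger [[ 0.6188 -0.0872  0.1   ]] mark [[ 0.5144 -0.056   0.094 ]
 [ 0.5234 -0.1187  0.094 ]]
```

Call:
{"name": "jog_arm", "arguments": {"dr": [[0,0,0],[0,0,0],[0,0,0],[0,0,0],[0,0,0],[0,0,0],[0,0,0],[0,0,0],[0,0,0],[0,0,0]], "slide": [[0.0025,-0.02,0],[0,-0.02,0],[0,-0.02,0],[0,-0.02,0.005],[0,-0.02,0.01],[0,-0.02,0.01],[0,-0.02,0.01],[0,-0.02,0.009],[0,0,0],[0,0,0]], "gripper": [-1,-1,-1,-1,-1,-1,-1,-1,-1,-1]}}

```text
time_s: 1.55
position: [0.5525, 0.1599, 0.1984]
tool_rot: [[1.0, 0.001, -0.0], [0.001, -1.0, -0.0], [-0.0, 0.0, -1.0]]
ft_force: [0.2, -0.5, -0.5]
grip_width: -0.0001
```

Run:
```python
from h import *
np.set_printoptions(precision=4,suppress=True)
s=observe();print(s["position"],s["ft_force"],s["grip_width"],s["q"])
S=viewer.get_image("scene");D=viewer.get_image("side")
crop(S,190,100,380,230,"s3",4);crop(D,150,80,330,220,"d3",4)
```

```text
[0.5525 0.1599 0.1984] [ 0.1601 -0.458  -0.4605] -0.00013994549871102166 [ 4.3586 26.2741 74.5068 -0.0151 79.2233  4.3243]
```

View pics/s3.png

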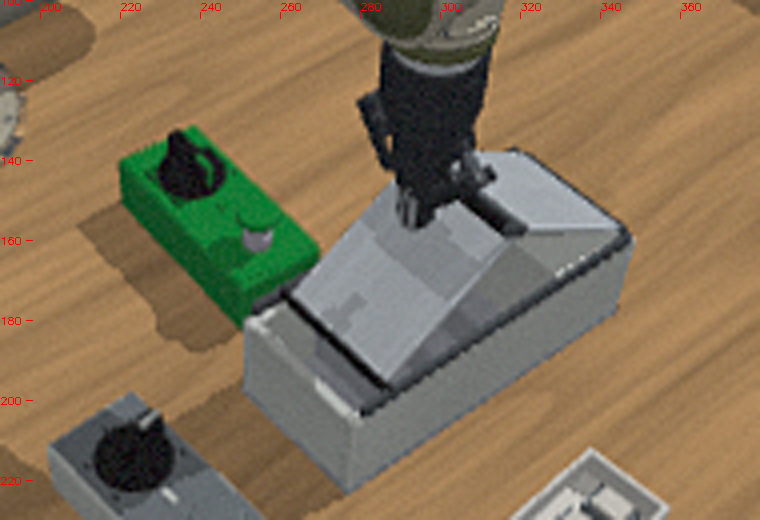

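View pics/d3.png

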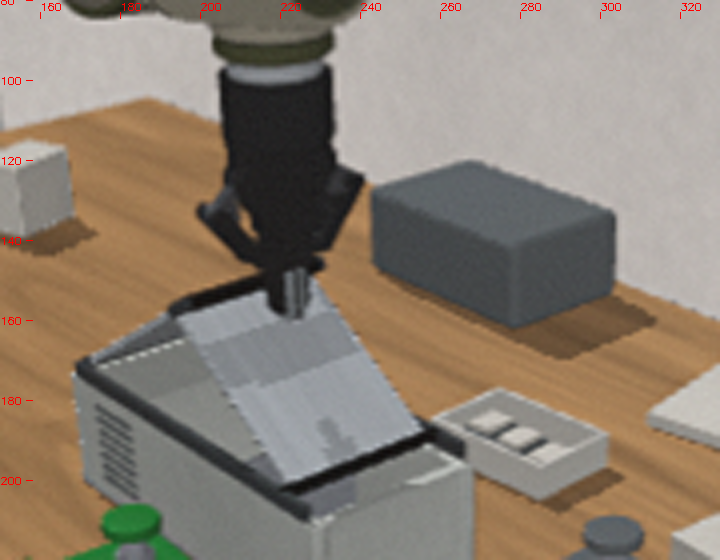

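Call:
{"name": "jog_arm", "arguments": {"dr": [[0,0,0],[0,0,0],[0,0,0],[0,0,0],[0,0,0],[0,0,0],[0,0,0],[0,0,0],[0,0,0],[0,0,0]], "slide": [[0,-0.012,0],[0,-0.012,0],[0,-0.005,-0.0065],[0,-0.005,-0.0065],[0,-0.006,-0.007],[0,-0.006,-0.007],[0,-0.006,-0.006],[0,-0.006,-0.006],[0,0,0],[0,0,0]], "gripper": [-1,-1,-1,-1,-1,-1,-1,-1,-1,-1]}}

```text
time_s: 2.65
position: [0.5521, 0.2186, 0.2371]
tool_rot: [[1.0, 0.001, -0.001], [0.001, -1.0, 0.001], [-0.001, -0.001, -1.0]]
ft_force: [0.8, 0.2, 0.1]
grip_width: 0.0
```

Run:
```python
from h import *
np.set_printoptions(precision=4,suppress=True)
D=viewer.get_image("side")
crop(D,150,80,330,220,"d4",4)
```

```text
(no output)
```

View pics/d4.png

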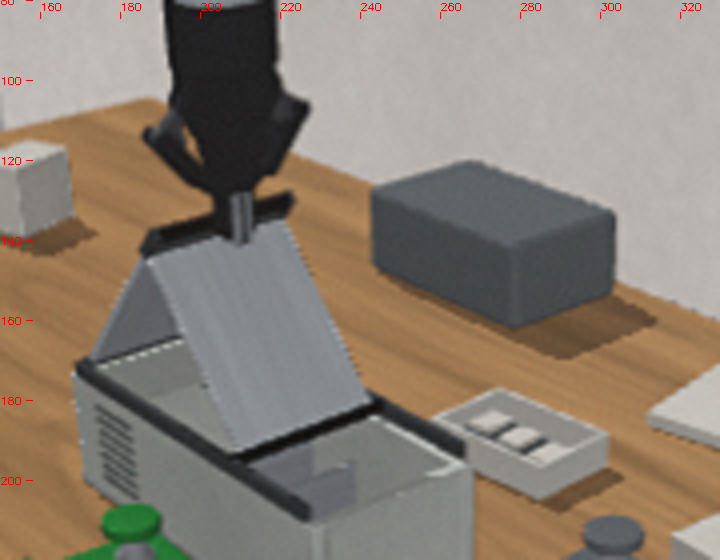

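Call:
{"name": "jog_arm", "arguments": {"dr": [[0,0,0],[0,0,0],[0,0,0],[0,0,0],[0,0,0],[0,0,0],[0,0,0],[0,0,0],[0,0,0],[0,0,0]], "slide": [[0,-0.007,-0.0055],[0,-0.007,-0.0055],[0,-0.0075,-0.005],[0,-0.0075,-0.005],[0,-0.008,-0.004],[0,-0.008,-0.004],[0,-0.0085,-0.003],[0,-0.0085,-0.003],[0,-0.0085,-0.0025],[0,-0.0085,-0.0025]], "gripper": [-1,-1,-1,-1,-1,-1,-1,-1,-1,-1]}}

```text
time_s: 3.7
position: [0.5526, 0.2978, 0.2775]
tool_rot: [[1.0, 0.0, 0.0], [0.0, -1.0, 0.0], [0.0, -0.0, -1.0]]
ft_force: [1.0, -2.0, -0.4]
grip_width: -0.0
```

Call:
{"name": "jog_arm", "arguments": {"dr": [[0,0,0],[0,0,0],[0,0,0],[0,0,0],[0,0,0],[0,0,0],[0,0,0],[0,0,0],[0,0,0],[0,0,0]], "slide": [[0,-0.004,-0.001],[0,-0.004,-0.001],[0,-0.002,0],[0,0,0],[0,0,0],[0,0,0],[0,0,0],[0,0,0],[0,0,0],[0,0,0]], "gripper": [-1,-1,-1,-1,-1,-1,-1,-1,-1,-1]}}

```text
time_s: 4.7
position: [0.5525, 0.3069, 0.2794]
tool_rot: [[1.0, -0.0, 0.0], [-0.0, -1.0, 0.0], [0.0, -0.0, -1.0]]
ft_force: [1.5, -2.6, -0.6]
grip_width: -0.0002
```

Run:
```python
from h import *
np.set_printoptions(precision=4,suppress=True)
D=viewer.get_image("side");S=viewer.get_image("scene")
crop(D,150,60,330,220,"d5",4);crop(S,190,80,380,230,"s5",4)
```

```text
(no output)
```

View pics/d5.png

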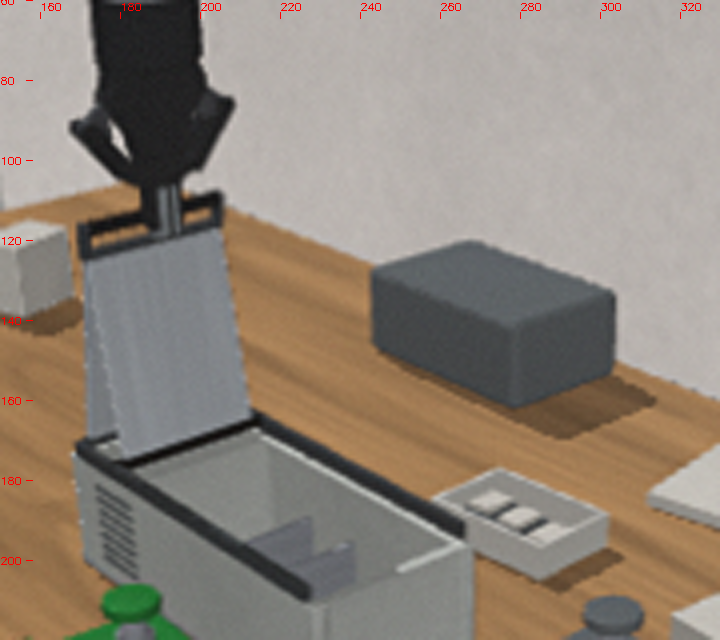

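View pics/s5.png

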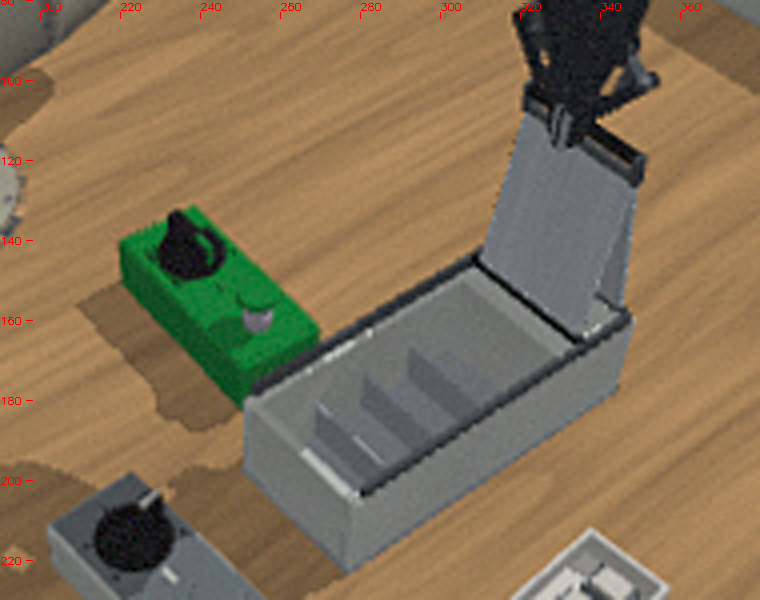

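Call:
{"name": "jog_arm", "arguments": {"dr": [[0,0,0],[0,0,0],[0,0,0],[0,0,0],[0,0,0],[0,0,0],[0,0,0],[0,0,0],[0,0,0],[0,0,0]], "slide": [[0,-0.001,0],[0,-0.001,0],[0,-0.001,0],[0,-0.001,0],[0,0,0],[0,0,0],[0,0,0],[0,0,0],[0,0,0],[0,0,0]], "gripper": [-1,-1,-1,-1,-1,-1,-1,-1,-1,-1]}}

```text
time_s: 5.8
position: [0.5526, 0.3078, 0.2791]
tool_rot: [[1.0, -0.003, -0.002], [-0.003, -1.0, -0.007], [-0.002, 0.007, -1.0]]
ft_force: [-1.2, -18.0, 1.7]
grip_width: -0.0002
```

Run:
```python
from h import *
np.set_printoptions(precision=4,suppress=True)
D=viewer.get_image("side");S=viewer.get_image("scene")
print(onz(S,[(309,144),(334.5,164)],.103),onz(D,[(181,174.5),(212.5,165)],.103))
```

```text
[[0.4895 0.3028 0.103 ]
 [0.6116 0.302  0.103 ]] [[0.5037 0.3082 0.103 ]
 [0.6149 0.301  0.103 ]]
```

Call:
{"name": "jog_arm", "arguments": {"dr": [[0,0,0],[0,0,0],[0,0,0],[0,0,0],[0,0,0],[0,0,0],[0,0,0],[0,0,0],[0,0,0],[0,0,0]], "slide": [[0,0.01,0],[0,0.02,0],[0,0.04,-0.01],[0,0.04,-0.01],[0,0.04,-0.02],[0,0.04,-0.01],[0,0.04,0],[0,0.04,0],[0,0.04,0],[0,0.04,0]], "gripper": [-1,-1,-1,-1,1,1,1,1,1,1]}}

```text
time_s: 6.9
position: [0.5522, -0.0402, 0.3295]
tool_rot: [[1.0, 0.001, 0.001], [0.001, -1.0, 0.001], [0.001, -0.001, -1.0]]
ft_force: [1.0, 0.2, -0.1]
grip_width: 0.0846
```

Call:
{"name": "jog_arm", "arguments": {"dr": [[0,0,0],[0,0,0],[0,0,0],[0,0,0],[0,0,0],[0,0,0],[0,0,0],[0,0,0],[0,0,0],[0,0,0]], "slide": [[0,0.04,0],[0,0.04,0],[0,0.04,0],[0,0.04,0],[0.01,0.02,0],[0.01,0,0],[0.01,0,0],[0,0,0],[0,0,0],[0,0,0]], "gripper": [1,1,1,1,1,1,1,1,1,1]}}

```text
time_s: 7.9
position: [0.5822, -0.2187, 0.3296]
tool_rot: [[1.0, 0.0, 0.0], [0.0, -1.0, 0.0], [0.0, -0.0, -1.0]]
ft_force: [0.3, 0.4, -0.1]
grip_width: 0.0856
```

Run:
```python
from h import *
S=viewer.get_image("scene");W=viewer.get_image("wrist")
cv2.imwrite("pics/s6.png",S["pixels"]);cv2.imwrite("pics/w6.png",W["pixels"])
```

```text
(no output)
```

View pics/w6.png

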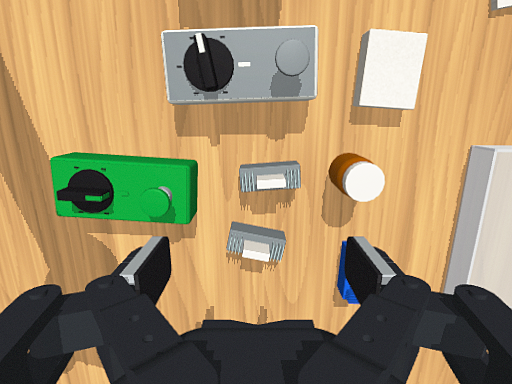

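View pics/s6.png

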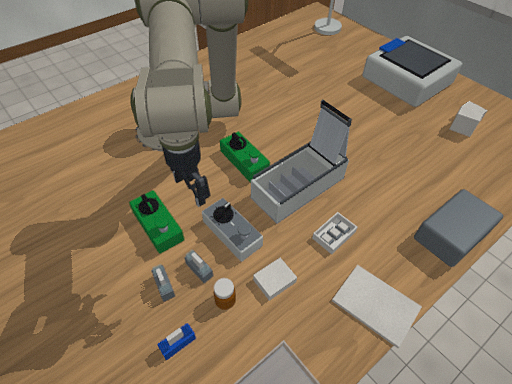

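Run:
```python
from h import *
W=viewer.get_image("wrist")
crop(W,220,150,320,280,"w7",5)
```

```text
(no output)
```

View pics/w7.png

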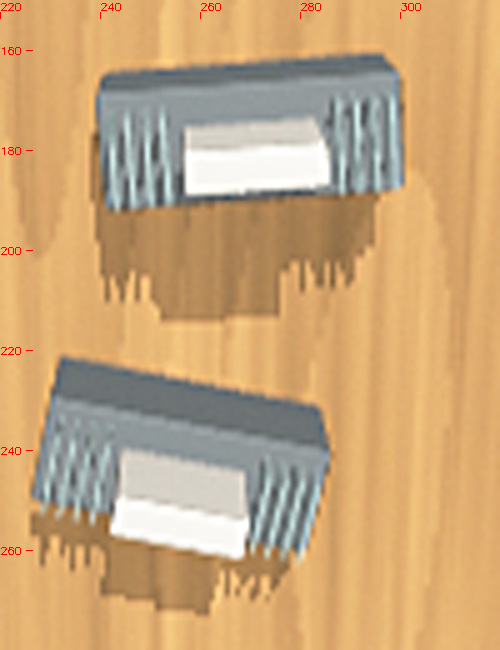

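```bash
cat > car.py <<'E'
from h import *
np.set_printoptions(precision=4,suppress=True)
W=viewer.get_image("wrist")
for n,t,e in [("B",[(257,180),(285,178.5),(286,187.5),(257.5,188.5)],[(240,168.5),(299,164.5)]),("A",[(244.5,250),(270,254.5),(269,261),(242.5,256.5)],[(231,229.5),(286,240.5)])]:
    P=onz(W,t,.075);E=onz(W,e,.04);d=E[1]-E[0];d2=P[1]-P[0]+P[2]-P[3]
    m=P.mean(0); a=np.arctan2(d[1],d[0]); n_=np.array([np.sin(a),-np.cos(a),0])
    print(n,m,"yaw edge",a,"tab",np.arctan2(d2[1],d2[0]),"centre from edge",E.mean(0)+n_*.018,np.linalg.norm(d),np.linalg.norm(d2)/2)
E
python3 car.py
```

```text
B [ 0.6013 -0.2456  0.075 ] yaw edge 0.06999670957321207 tab 0.04671872716442397 centre from edge [ 0.6011 -0.2463  0.04  ] 0.08638306457696539 0.03847506738548807
A [ 0.5811 -0.3535  0.075 ] yaw edge -0.21158341541236916 tab -0.18751858069941607 centre from edge [ 0.5806 -0.3541  0.04  ] 0.08774847982002115 0.03862754039838825
```

Call:
{"name": "jog_arm", "arguments": {"dr": [[0,0,0.15],[0,0,0.15],[0,0,0.15],[0,0,0.15],[0,0,0.15],[0,0,0.15],[0,0,0.15],[0,0,0.15],[0,0,0.15],[0,0,0.15]], "slide": [[0,0,0.01],[0,0,0.01],[0,0,0.01],[0,0,0.01],[0,0,0.01],[0,0,0.01],[0,0,0.01],[0,0,0.01],[0,0,0.01],[0,0,0.01]], "gripper": [0.2,0.2,0.2,0.2,0.2,0.2,0.2,0.2,0.2,0.2]}}

```text
time_s: 9.1
position: [0.5824, -0.219, 0.2291]
tool_rot: [[0.065, -0.998, 0.0], [-0.998, -0.065, -0.0], [0.0, -0.0, -1.0]]
ft_force: [0.2, 1.0, -0.0]
grip_width: 0.0516
```

```bash
cat >> h.py <<'E'
def need(target,yaw=None):
    """slide in tool axes to reach target TCP world; z-turn so that jaw axis (tool x) is at angle yaw (mod pi)"""
    s=observe();R=np.array(s["tool_rot"]);p=np.array(s["position"])
    a=np.arctan2(R[1,0],R[0,0]); print("pos",p.round(4),"xang",round(a,4),"q",np.round(s["q"],1),"f",np.round(s["ft_force"],1),"w",round(s["grip_width"],4),"zaxis",R[:,2].round(4))
    out=R.T@(np.array(target)-p)
    if yaw is not None:
        d=(yaw-a+np.pi/2)%np.pi-np.pi/2; print("turn tool z",round(-d,4))
    print("slide",out.round(4))
E
python3 -c "
from h import *
need((.601,-.246,.055),np.pi/2+.06)"
```

```text
pos [ 0.5824 -0.219   0.2291] xang -1.5062 q [-31.5  29.7  63.3   0.   87.   54.8] f [ 0.2  1.  -0. ] w 0.0516 zaxis [ 2.e-04 -1.e-04 -1.e+00]
turn tool z 0.0046
slide [ 0.0282 -0.0168  0.1741]
```

Call:
{"name": "jog_arm", "arguments": {"dr": [[0,0,0.005],[0,0,0],[0,0,0],[0,0,0],[0,0,0],[0,0,0],[0,0,0],[0,0,0],[0,0,0],[0,0,0]], "slide": [[0.014,-0.0085,0],[0.014,-0.0085,0],[0,0,0.02],[0,0,0.02],[0,0,0.02],[0,0,0.02],[0,0,0.02],[0,0,0.014],[0,0,0],[0,0,0]], "gripper": [0.1,0.1,0.1,0.1,0.1,0.1,0.1,0.1,0.1,0.1]}}

```text
time_s: 10.1
position: [0.6015, -0.2459, 0.1159]
tool_rot: [[0.066, -0.998, 0.0], [-0.998, -0.066, -0.0], [0.0, -0.0, -1.0]]
ft_force: [0.4, 0.1, 0.0]
grip_width: 0.0469
```

Run:
```python
from h import *
need((.601,-.246,.055),np.pi/2+.06)
W=viewer.get_image("wrist");D=viewer.get_image("side")
cv2.imwrite("pics/w8.png",W["pixels"]);crop(D,280,180,420,320,"d8",4)
```

```text
pos [ 0.6015 -0.2459  0.1159] xang -1.505 q [-32.7  37.7  67.8   0.   74.5  53.6] f [0.4 0.1 0. ] w 0.0469 zaxis [ 5.e-04 -3.e-04 -1.e+00]
turn tool z 0.0058
slide [0.0001 0.0005 0.0609]
```

View pics/w8.png

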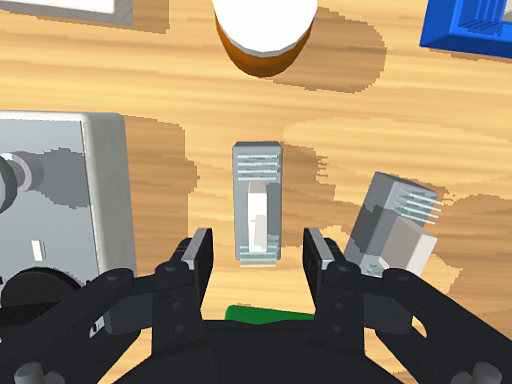

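View pics/d8.png

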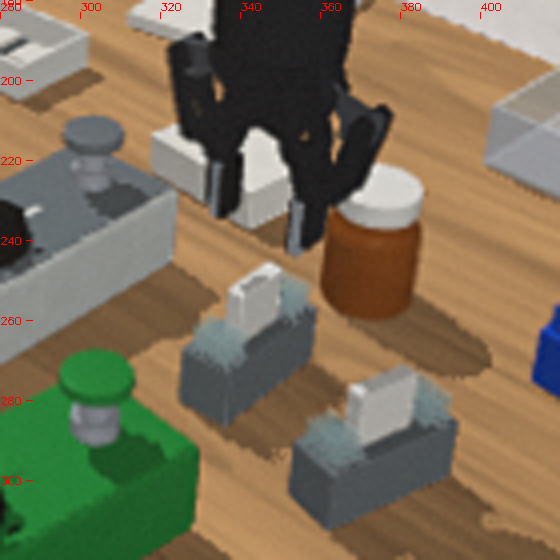

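Call:
{"name": "jog_arm", "arguments": {"dr": [[0,0,0],[0,0,0],[0,0,0],[0,0,0],[0,0,0],[0,0,0],[0,0,0],[0,0,0],[0,0,0],[0,0,0]], "slide": [[0,0,0.015],[0,0,0.015],[0,0,0.015],[0,0,0.008],[0,0,0.005],[0,0,0],[0,0,0],[0,0,0],[0,0,0],[0,0,0]], "gripper": [0.1,0.1,0.1,0.1,0.1,0.1,-1,-1,-1,-1], "force": 40}}

```text
time_s: 11.2
position: [0.6017, -0.2459, 0.058]
tool_rot: [[0.066, -0.998, 0.001], [-0.998, -0.066, -0.001], [0.001, -0.001, -1.0]]
ft_force: [-0.3, 0.4, 3.3]
grip_width: 0.0115
```

Call:
{"name": "jog_arm", "arguments": {"dr": [[0,0,0],[0,0,0],[0,0,0],[0,0,0],[0,0,0],[0,0,0],[0,0,0],[0,0,0],[0,0,0],[0,0,0]], "slide": [[0,0,0],[0,0,0],[0,0,-0.005],[0,0,-0.01],[0,0,-0.02],[0,0,-0.03],[0,0,-0.03],[0,0,-0.03],[0,0,-0.03],[0,0,-0.02]], "gripper": [-1,-1,-1,-1,-1,-1,-1,-1,-1,-1]}}

```text
time_s: 12.2
position: [0.6014, -0.2458, 0.2353]
tool_rot: [[0.066, -0.998, 0.002], [-0.998, -0.066, -0.001], [0.002, -0.002, -1.0]]
ft_force: [0.2, -0.8, -1.3]
grip_width: 0.0115
```

Run:
```python
from h import *
need((.5525,.198,.25),np.pi/2)
D=viewer.get_image("side");crop(D,250,80,420,320,"d9",3)
W=viewer.get_image("wrist");cv2.imwrite("pics/w9.png",W["pixels"])
```

```text
pos [ 0.6014 -0.2458  0.2353] xang -1.5049 q [-32.6  32.3  57.5  -0.   90.   53.6] f [ 0.2 -0.8 -1.3] w 0.0115 zaxis [ 0.0022 -0.0015 -1.    ]
turn tool z 0.0659
slide [-0.446   0.0196 -0.0155]
```

View pics/d9.png

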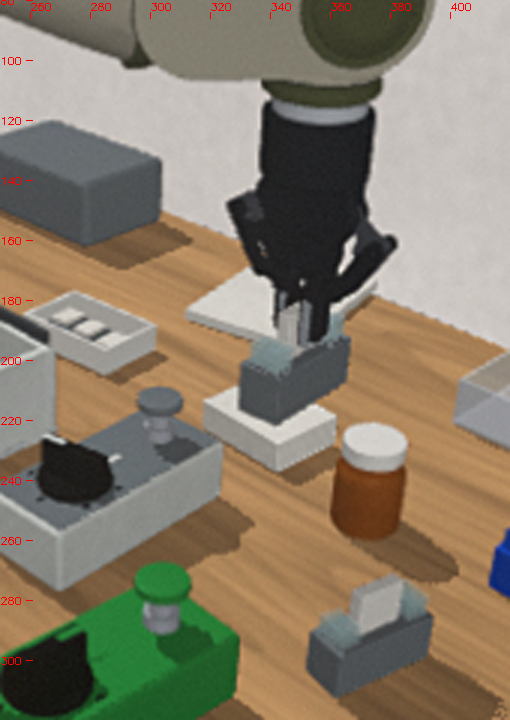

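View pics/w9.png

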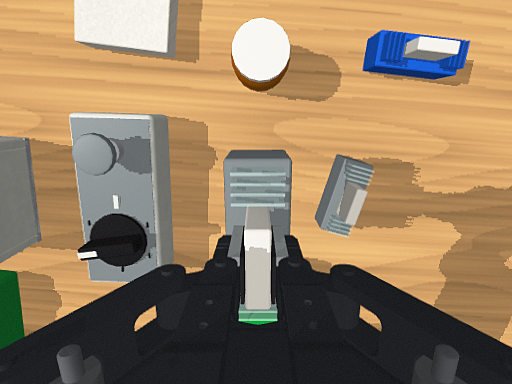

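Call:
{"name": "jog_arm", "arguments": {"dr": [[0,0,0.066],[0,0,0],[0,0,0],[0,0,0],[0,0,0],[0,0,0],[0,0,0],[0,0,0],[0,0,0],[0,0,0]], "slide": [[0,0,0],[-0.02,0.005,0],[-0.04,0.005,0],[-0.045,0.005,0],[-0.045,0.005,0],[-0.045,0.005,0],[-0.045,0.005,0],[-0.045,0.005,0],[-0.045,0.005,0],[-0.04,0.005,0]], "gripper": [-1,-1,-1,-1,-1,-1,-1,-1,-1,-1]}}

```text
time_s: 13.3
position: [0.5553, 0.1263, 0.2311]
tool_rot: [[0.0, -1.0, -0.002], [-1.0, -0.0, 0.0], [-0.0, 0.002, -1.0]]
ft_force: [0.6, 0.6, -0.9]
grip_width: 0.0116
```

Call:
{"name": "jog_arm", "arguments": {"dr": [[0,0,0],[0,0,0],[0,0,0],[0,0,0],[0,0,0],[0,0,0],[0,0,0],[0,0,0],[0,0,0],[0,0,0]], "slide": [[-0.03,0.004,0],[-0.025,0,0],[-0.02,0,0],[0,0,0],[0,0,0],[0,0,0],[0,0,0],[0,0,0],[0,0,0],[0,0,0]], "gripper": [-1,-1,-1,-1,-1,-1,-1,-1,-1,-1]}}

```text
time_s: 14.3
position: [0.5525, 0.199, 0.2324]
tool_rot: [[-0.001, -1.0, 0.0], [-1.0, 0.001, -0.0], [0.0, -0.0, -1.0]]
ft_force: [-0.6, -0.4, -1.9]
grip_width: 0.0113
```

Run:
```python
from h import *
need((.5525,.198,.066),np.pi/2)
D=viewer.get_image("side");crop(D,150,60,330,260,"d10",4)
S=viewer.get_image("scene");crop(S,220,60,400,230,"s10",4)
W=viewer.get_image("wrist");cv2.imwrite("pics/w10.png",W["pixels"])
```

```text
pos [0.5525 0.199  0.2324] xang -1.5713 q [ 8.3 26.  69.2 -0.  84.8 98.3] f [-0.6 -0.4 -1.9] w 0.0113 zaxis [ 0. -0. -1.]
turn tool z -0.0005
slide [ 0.001  -0.      0.1664]
```

View pics/d10.png

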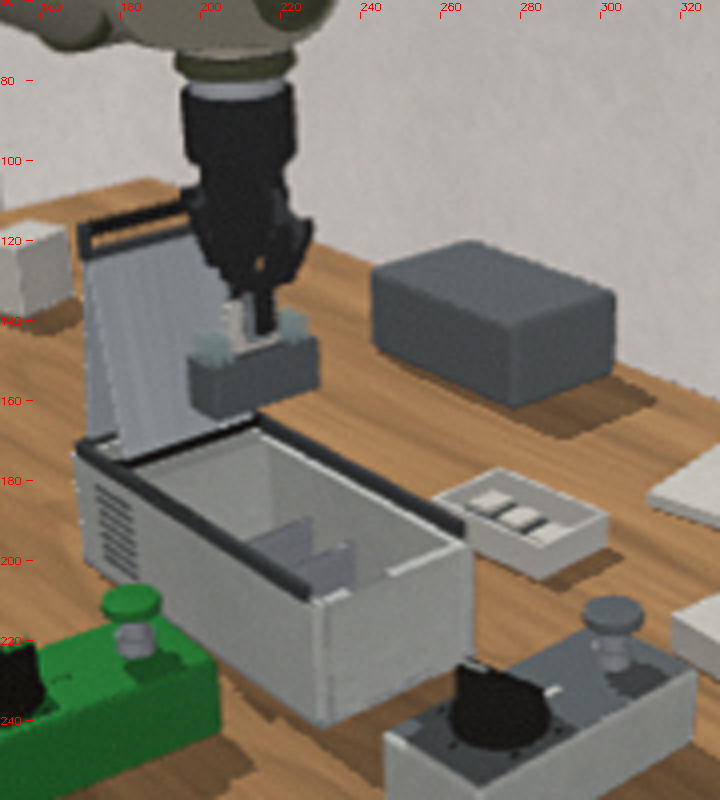

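View pics/s10.png

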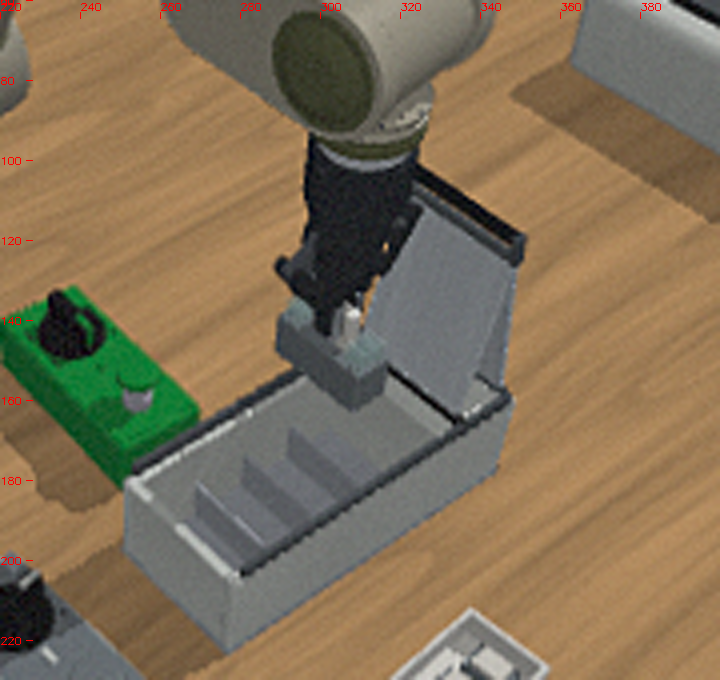

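View pics/w10.png

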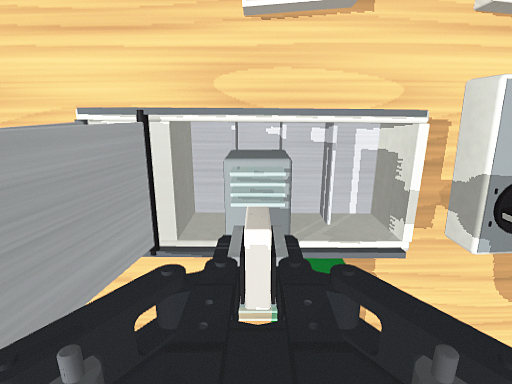

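Run:
```python
from h import *
np.set_printoptions(precision=4,suppress=True)
W=viewer.get_image("wrist");crop(W,140,95,440,260,"w11",3)
print(onz(W,[(237,143),(281,143),(324.5,143)],.048))
print(onz(W,[(428,118),(407,250)],.095))
```

```text
[[0.5872 0.2214 0.048 ]
 [0.5873 0.1741 0.048 ]
 [0.5874 0.1273 0.048 ]]
[[0.6149 0.0455 0.095 ]
 [0.4844 0.047  0.095 ]]
```

View pics/w11.png

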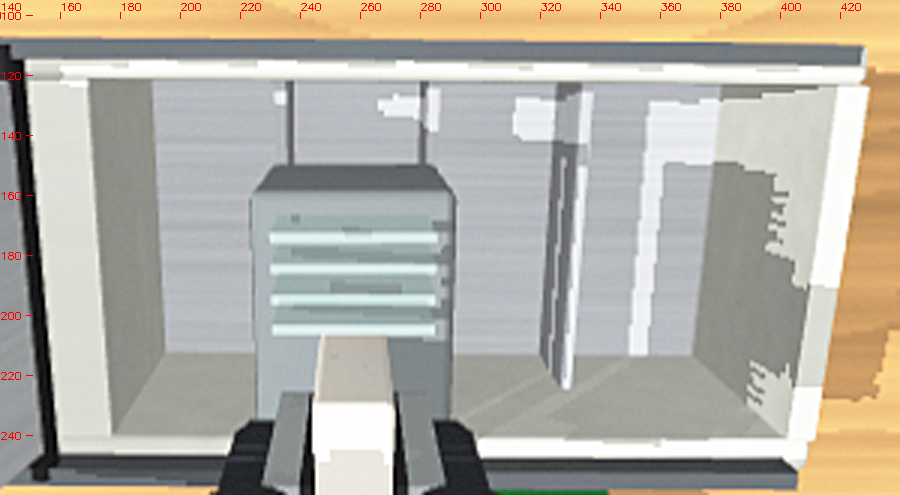

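Run:
```python
from h import *
np.set_printoptions(precision=1,suppress=True)
W=viewer.get_image("wrist")
for cy in (.204,):
  for d in (.021,-.033,-.087):
    print(d,[ (z,o,proj(W,[(.595,cy+d+o,z)])[0]) for z in (.008,.048) for o in (-.002,.002)])
  print("end in", proj(W,[(.6,cy-.151,.008),(.6,cy-.151,.095),(.6,cy-.16,.095)]), "housing", proj(W,[(.6,cy+.075,.008),(.6,cy+.075,.095)]))
```

```text
0.021 [(0.008, -0.002, array([237.8, 133.1])), (0.008, 0.002, array([234.5, 133.1])), (0.048, -0.002, array([235.4, 135.7])), (0.048, 0.002, array([231.7, 135.7]))]
-0.033 [(0.008, -0.002, array([282.8, 133.2])), (0.008, 0.002, array([279.5, 133.2])), (0.048, -0.002, array([286. , 135.7])), (0.048, 0.002, array([282.2, 135.7]))]
-0.087 [(0.008, -0.002, array([327.8, 133.3])), (0.008, 0.002, array([324.4, 133.3])), (0.048, -0.002, array([336.4, 135.9])), (0.048, 0.002, array([332.7, 135.8]))]
end in [[379.4 129.3]
 [417.6 134.6]
 [427.3 134.7]] housing [[191.  128.9]
 [170.  134.1]]
```

Call:
{"name": "jog_arm", "arguments": {"dr": [[0,0,0],[0,0,0],[0,0,0],[0,0,0],[0,0,0],[0,0,0],[0,0,0],[0,0,0],[0,0,0],[0,0,0]], "slide": [[-0.001,0,0.01],[0,0,0.02],[0,0,0.025],[0,0,0.025],[0,0,0.025],[0,0,0.02],[0,0,0.015],[0,0,0.01],[0,0,0.01],[0,0,0]], "gripper": [-1,-1,-1,-1,-1,-1,-1,-1,-1,-1]}}

```text
time_s: 15.55
position: [0.5519, 0.2002, 0.0711]
tool_rot: [[-0.0, -1.0, -0.002], [-1.0, 0.0, -0.0], [0.0, 0.002, -1.0]]
ft_force: [-1.1, -0.1, -1.8]
grip_width: 0.0114
```

Run:
```python
from h import *
need((.5525,.1997,.066),np.pi/2)
W=viewer.get_image("wrist");cv2.imwrite("pics/w12.png",W["pixels"])
```

```text
pos [0.5519 0.2002 0.0711] xang -1.571 q [ 8.4 35.2 81.8 -0.  63.1 98.4] f [-1.1 -0.1 -1.8] w 0.0114 zaxis [-2.e-03 -3.e-04 -1.e+00]
turn tool z -0.0002
slide [ 0.0005 -0.0006  0.0051]
```

View pics/w12.png

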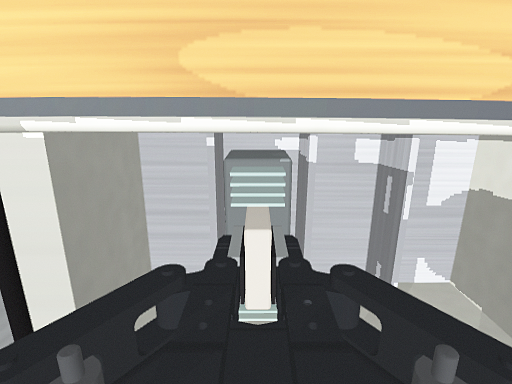

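Call:
{"name": "jog_arm", "arguments": {"dr": [[0,0,0],[0,0,0],[0,0,0],[0,0,0],[0,0,0],[0,0,0],[0,0,0],[0,0,0],[0,0,0],[0,0,0]], "slide": [[0.001,0,0.002],[0,0,0.002],[0,0,0.001],[0,0,0.0005],[0,0,0],[0,0,0],[0,0,0],[0,0,0],[0,0,0],[0,0,0]], "gripper": [-1,-1,-1,-1,-1,-1,-0.4,-0.4,-0.4,-0.4]}}

```text
time_s: 16.6
position: [0.5525, 0.1992, 0.0669]
tool_rot: [[-0.0, -1.0, 0.0], [-1.0, 0.0, 0.0], [-0.0, -0.0, -1.0]]
ft_force: [-0.2, -0.4, -0.3]
grip_width: 0.0256
```

Call:
{"name": "jog_arm", "arguments": {"dr": [[0,0,0],[0,0,0],[0,0,0],[0,0,0],[0,0,0],[0,0,0],[0,0,0],[0,0,0],[0,0,0],[0,0,0]], "slide": [[0,0,0],[0,0,-0.01],[0,0,-0.02],[0,0,-0.03],[0,0,-0.03],[0,0,-0.03],[0,0,-0.03],[0,0,-0.03],[0,0,-0.02],[0,0,0]], "gripper": [-0.4,-0.4,-0.4,-0.4,-0.4,0,0,0,0,0]}}

```text
time_s: 17.6
position: [0.5531, 0.1994, 0.2705]
tool_rot: [[-0.0, -1.0, 0.006], [-1.0, 0.0, 0.001], [-0.001, -0.006, -1.0]]
ft_force: [0.0, -0.1, -0.4]
grip_width: 0.0426
```

Run:
```python
from h import *
need((.58,-.354,.27),np.pi/2-.2)
W=viewer.get_image("wrist");cv2.imwrite("pics/w13.png",W["pixels"])
S=viewer.get_image("scene");cv2.imwrite("pics/s13.png",S["pixels"])
```

```text
pos [0.5531 0.1994 0.2705] xang -1.5709 q [ 8.3 24.6 65.2 -0.  89.9 98.3] f [ 0.  -0.1 -0.4] w 0.0426 zaxis [ 6.4e-03  9.0e-04 -1.0e+00]
turn tool z 0.1999
slide [ 5.534e-01 -2.700e-02  2.000e-04]
```

View pics/w13.png

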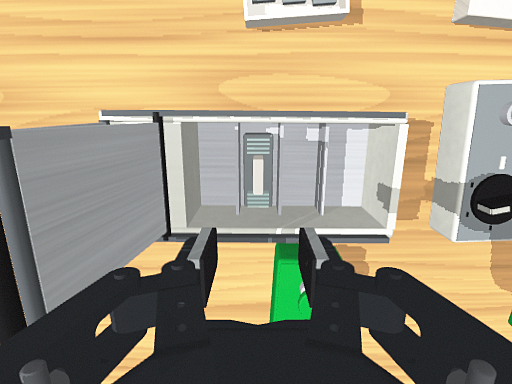

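View pics/s13.png

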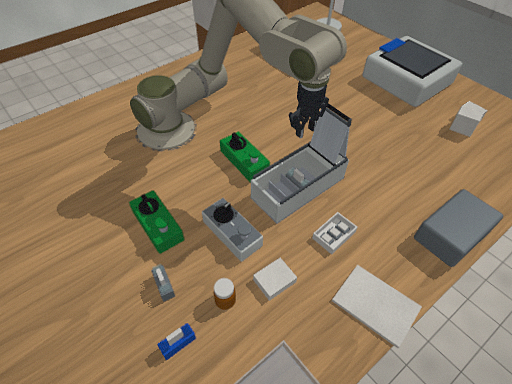

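Call:
{"name": "jog_arm", "arguments": {"dr": [[0,0,0],[0,0,0],[0,0,0],[0,0,0],[0,0,0],[0,0,0],[0,0,0],[0,0,0],[0,0,0],[0,0,0]], "slide": [[0.02,0,0],[0.04,-0.003,0],[0.045,-0.003,0],[0.045,-0.003,0],[0.045,-0.003,0],[0.045,-0.003,0],[0.045,-0.003,0],[0.045,-0.003,0],[0.045,-0.003,0],[0.045,-0.003,0]], "gripper": [0.1,0.1,0.1,0.1,0.1,0.1,0.1,0.1,0.1,0.1]}}

```text
time_s: 18.7
position: [0.5788, -0.2224, 0.2653]
tool_rot: [[-0.0, -1.0, -0.002], [-1.0, 0.0, 0.002], [-0.002, 0.002, -1.0]]
ft_force: [0.7, 1.7, -0.6]
grip_width: 0.0473
```

Call:
{"name": "jog_arm", "arguments": {"dr": [[0,0,0],[0,0,0],[0,0,0],[0,0,0],[0,0,0.1],[0,0,0.1],[0,0,0],[0,0,0],[0,0,0],[0,0,0]], "slide": [[0.045,0,0],[0.045,0,0],[0.03,0,0],[0.013,0,0],[0,0,0.02],[0,0,0.02],[0,0,0.02],[0,0,0],[0,0,0],[0,0,0]], "gripper": [0.1,0.1,0.1,0.1,0.1,0.1,0.1,0.1,0.1,0.1]}}

```text
time_s: 19.7
position: [0.5797, -0.3536, 0.2081]
tool_rot: [[-0.198, -0.98, 0.001], [-0.98, 0.198, -0.001], [0.001, -0.002, -1.0]]
ft_force: [-0.7, 0.1, 0.4]
grip_width: 0.0471
```

Run:
```python
from h import *
need((.581,-.354,.058),np.pi/2-.2)
W=viewer.get_image("wrist");cv2.imwrite("pics/w14.png",W["pixels"])
```

```text
pos [ 0.5797 -0.3536  0.2081] xang -1.7703 q [-41.3  36.4  54.3   0.   89.1  60.1] f [-0.7  0.1  0.4] w 0.0471 zaxis [ 0.0014 -0.0012 -1.    ]
turn tool z 0.0005
slide [ 0.     -0.0011  0.1501]
```

View pics/w14.png

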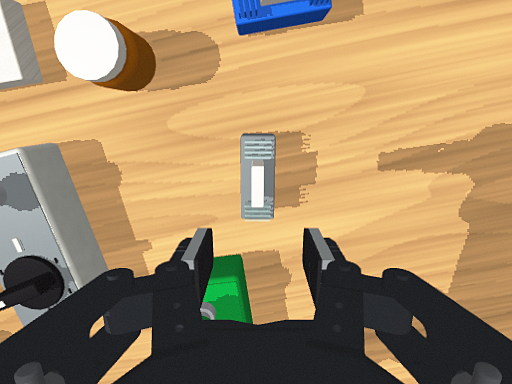

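Call:
{"name": "jog_arm", "arguments": {"dr": [[0,0,0],[0,0,0],[0,0,0],[0,0,0],[0,0,0],[0,0,0],[0,0,0],[0,0,0],[0,0,0],[0,0,0]], "slide": [[0,0,0.015],[0,-0.001,0.03],[0,0,0.03],[0,0,0.03],[0,0,0.02],[0,0,0.015],[0,0,0.01],[0,0,0],[0,0,0],[0,0,0]], "gripper": [0.1,0.1,0.1,0.1,0.1,0.1,0.1,0.1,-1,-1]}}

```text
time_s: 20.75
position: [0.5807, -0.3543, 0.0581]
tool_rot: [[-0.199, -0.98, 0.002], [-0.98, 0.199, -0.001], [0.001, -0.002, -1.0]]
ft_force: [-0.8, 0.6, -0.2]
grip_width: 0.0189
```

Call:
{"name": "jog_arm", "arguments": {"dr": [[0,0,0],[0,0,0],[0,0,0],[0,0,0],[0,0,0],[0,0,0],[0,0,0],[0,0,0],[0,0,0],[0,0,0]], "slide": [[0,0,0],[0,0,0],[0,0,0],[0,0,-0.005],[0,0,-0.015],[0,0,-0.03],[0,0,-0.035],[0,0,-0.035],[0,0,-0.035],[0,0,-0.03]], "gripper": [-1,-1,-1,-1,-1,-1,-1,-1,-1,-1]}}

```text
time_s: 21.75
position: [0.5801, -0.3538, 0.2437]
tool_rot: [[-0.199, -0.98, 0.0], [-0.98, 0.199, -0.0], [0.0, -0.0, -1.0]]
ft_force: [0.0, 0.1, -1.8]
grip_width: 0.0112
```

Run:
```python
from h import *
need((.5525,.1457,.24),np.pi/2)
W=viewer.get_image("wrist");cv2.imwrite("pics/w15.png",W["pixels"])
```

```text
pos [ 0.5801 -0.3538  0.2437] xang -1.771 q [-41.3  35.5  50.3   0.   94.2  60.1] f [ 0.   0.1 -1.8] w 0.0112 zaxis [ 2.e-04 -1.e-04 -1.e+00]
turn tool z -0.2002
slide [-0.484   0.1264  0.0036]
```

View pics/w15.png

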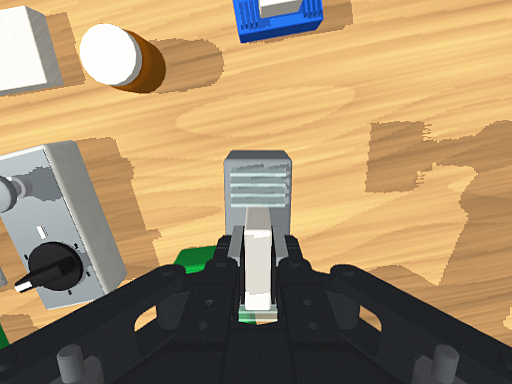

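Call:
{"name": "jog_arm", "arguments": {"dr": [[0,0,-0.1],[0,0,-0.1],[0,0,0],[0,0,0],[0,0,0],[0,0,0],[0,0,0],[0,0,0],[0,0,0],[0,0,0]], "slide": [[0,0,0],[0,0,0],[-0.02,0.003,0],[-0.04,0.003,0],[-0.045,0.003,0],[-0.045,0.003,0],[-0.045,0.003,0],[-0.045,0.003,0],[-0.045,0.003,0],[-0.045,0.003,0]], "gripper": [-1,-1,-1,-1,-1,-1,-1,-1,-1,-1]}}

```text
time_s: 22.8
position: [0.5556, -0.0221, 0.2414]
tool_rot: [[-0.0, -1.0, -0.001], [-1.0, 0.0, 0.0], [-0.0, 0.001, -1.0]]
ft_force: [0.4, -0.5, -1.0]
grip_width: 0.0113
```

Call:
{"name": "jog_arm", "arguments": {"dr": [[0,0,0],[0,0,0],[0,0,0],[0,0,0],[0,0,0],[0,0,0],[0,0,0],[0,0,0],[0,0,0],[0,0,0]], "slide": [[-0.045,0.003,0],[-0.045,0,0],[-0.045,0,0],[-0.025,0,0],[-0.01,0,0],[0,0,0],[0,0,0],[0,0,0],[0,0,0],[0,0,0]], "gripper": [-1,-1,-1,-1,-1,-1,-1,-1,-1,-1]}}

```text
time_s: 23.8
position: [0.5535, 0.1453, 0.2418]
tool_rot: [[-0.001, -1.0, -0.0], [-1.0, 0.001, -0.0], [0.0, 0.0, -1.0]]
ft_force: [-1.0, 0.0, -1.6]
grip_width: 0.0116
```

Run:
```python
from h import *
need((.5525,.1457,.066),np.pi/2)
W=viewer.get_image("wrist");cv2.imwrite("pics/w16.png",W["pixels"])
```

```text
pos [0.5535 0.1453 0.2418] xang -1.5721 q [ 2.9 24.1 70.7 -0.  85.2 92.9] f [-1.   0.  -1.6] w 0.0116 zaxis [-0.e+00 -1.e-04 -1.e+00]
turn tool z -0.0013
slide [-0.0004  0.001   0.1758]
```

View pics/w16.png

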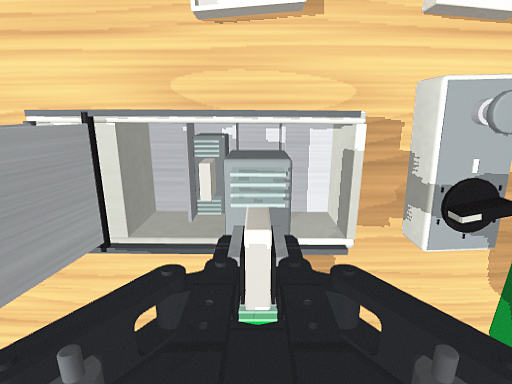

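Call:
{"name": "jog_arm", "arguments": {"dr": [[0,0,0],[0,0,0],[0,0,0],[0,0,0],[0,0,0],[0,0,0],[0,0,0],[0,0,0],[0,0,0],[0,0,0]], "slide": [[0,0.001,0.01],[0,0,0.025],[0,0,0.025],[0,0,0.025],[0,0,0.025],[0,0,0.025],[0,0,0.015],[0,0,0.01],[0,0,0.01],[0,0,0]], "gripper": [-1,-1,-1,-1,-1,-1,-1,-1,-1,-1]}}

```text
time_s: 24.85
position: [0.5519, 0.146, 0.0708]
tool_rot: [[-0.0, -1.0, -0.002], [-1.0, 0.0, -0.0], [0.0, 0.002, -1.0]]
ft_force: [-0.0, 0.0, -1.8]
grip_width: 0.0116
```

Run:
```python
from h import *
need((.5525,.1457,.066),np.pi/2)
W=viewer.get_image("wrist");cv2.imwrite("pics/w17.png",W["pixels"])
```

```text
pos [0.5519 0.146  0.0708] xang -1.571 q [ 2.9 34.  84.6  0.  61.5 93. ] f [-0.   0.  -1.8] w 0.0116 zaxis [-1.8e-03 -1.0e-04 -1.0e+00]
turn tool z -0.0003
slide [ 0.0003 -0.0006  0.0048]
```

View pics/w17.png

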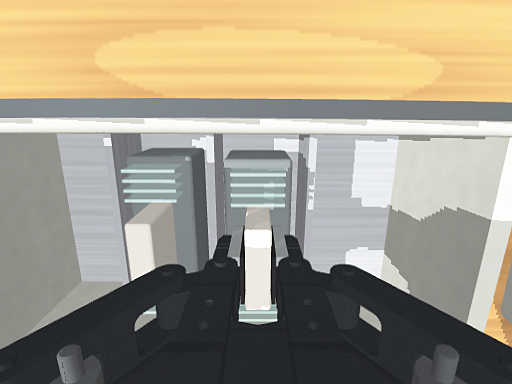

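Call:
{"name": "jog_arm", "arguments": {"dr": [[0,0,0],[0,0,0],[0,0,0],[0,0,0],[0,0,0],[0,0,0],[0,0,0],[0,0,0],[0,0,0],[0,0,0]], "slide": [[0,0,0.002],[0,0,0.002],[0,0,0.001],[0,0,0.0005],[0,0,0],[0,0,0],[0,0,0],[0,0,0],[0,0,0],[0,0,0]], "gripper": [-1,-1,-1,-1,-1,-1,-0.4,-0.4,-0.4,-0.4]}}

```text
time_s: 25.9
position: [0.5525, 0.146, 0.0664]
tool_rot: [[-0.0, -1.0, 0.0], [-1.0, 0.0, 0.0], [-0.0, -0.0, -1.0]]
ft_force: [0.6, 0.6, -0.3]
grip_width: 0.0253
```

Call:
{"name": "jog_arm", "arguments": {"dr": [[0,0,0],[0,0,0],[0,0,0],[0,0,0],[0,0,0],[0,0,0],[0,0,0],[0,0,0],[0,0,0],[0,0,0]], "slide": [[0,0,0],[0,0,-0.01],[0,0,-0.02],[0,0,-0.03],[0,0,-0.035],[0,0,-0.035],[0,0,-0.035],[0,0,-0.035],[0,0,-0.03],[0,0,-0.02]], "gripper": [-0.4,-0.4,-0.4,-0.4,-0.4,-0.4,-0.4,-1,-1,-1]}}

```text
time_s: 26.9
position: [0.5523, 0.1461, 0.3197]
tool_rot: [[-0.0, -1.0, 0.004], [-1.0, 0.0, 0.0], [-0.0, -0.004, -1.0]]
ft_force: [0.9, -0.3, -0.1]
grip_width: 0.0003
```

Run:
```python
from h import *
need((.5525,.1457,.066),np.pi/2)
W=viewer.get_image("wrist");cv2.imwrite("pics/w18.png",W["pixels"])
S=viewer.get_image("scene");cv2.imwrite("pics/s18.png",S["pixels"])
D=viewer.get_image("side");cv2.imwrite("pics/d18.png",D["pixels"])
```

```text
pos [0.5523 0.1461 0.3197] xang -1.571 q [ 2.9 21.6 62.  -0.  96.2 93. ] f [ 0.9 -0.3 -0.1] w 0.0003 zaxis [ 3.7e-03  2.0e-04 -1.0e+00]
turn tool z -0.0002
slide [0.0004 0.0007 0.2537]
```

View pics/w18.png

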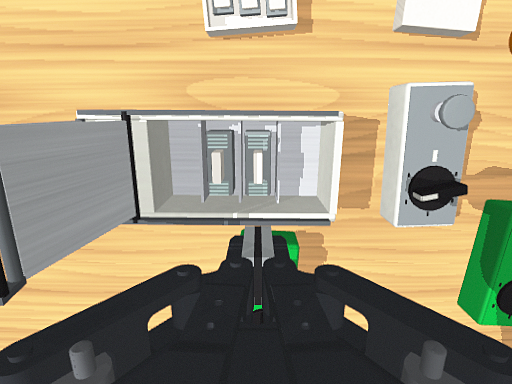

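View pics/s18.png

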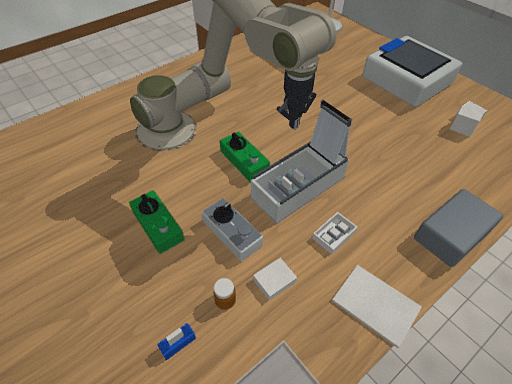

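View pics/d18.png

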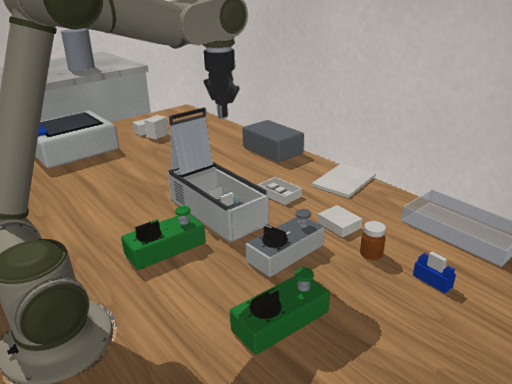

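Call:
{"name": "jog_arm", "arguments": {"dr": [[0,0,-0.15],[0,0,-0.15],[0,0,-0.15],[0,0,-0.15],[0,0,-0.15],[0,0,-0.15],[0,0,-0.15],[0,0,-0.15],[0,0,-0.15],[0,0,-0.15]], "slide": [[0,0,-0.003],[0,0,-0.003],[0,0,-0.003],[0,0,-0.003],[0,0,-0.003],[0,0,-0.003],[0,0,-0.003],[0,0,-0.003],[0,0,-0.003],[0,0,-0.003]], "gripper": [-1,-1,-1,-1,-1,-1,-1,-1,-1,-1]}}

```text
time_s: 28.05
position: [0.5521, 0.146, 0.3451]
tool_rot: [[0.998, -0.065, -0.003], [-0.065, -0.998, -0.0], [-0.003, 0.0, -1.0]]
ft_force: [0.1, 0.2, 0.4]
grip_width: 0.0001
```

Call:
{"name": "jog_arm", "arguments": {"dr": [[0,0,-0.071],[0,0,0],[0,0,0],[0,0,0],[0,0,0],[0,0,0],[0,0,0],[0,0,0],[0,0,0],[0,0,0]], "slide": [[0,0,0],[0,-0.03,0],[0,-0.04,0],[0,-0.04,0],[0,-0.04,0],[0,-0.04,0],[0,-0.02,0],[0,0,0],[0,0,0],[0,0,0]], "gripper": [-1,-1,-1,-1,-1,-1,-1,-1,-1,-1]}}

```text
time_s: 29.05
position: [0.5526, 0.355, 0.346]
tool_rot: [[1.0, -0.001, -0.001], [-0.001, -1.0, -0.001], [-0.001, 0.001, -1.0]]
ft_force: [-0.1, -0.8, -0.5]
grip_width: -0.0003
```

Run:
```python
from h import *
need((.5525,.356,.286),0)
S=viewer.get_image("scene");crop(S,240,40,400,200,"s19",4)
D=viewer.get_image("side");crop(D,130,40,290,200,"d19",4)
```

```text
pos [0.5526 0.355  0.346 ] xang -0.0012 q [ 22.4  31.5  41.4  -0.  107.1  22.5] f [-0.1 -0.8 -0.5] w -0.0003 zaxis [-7.e-04 -5.e-04 -1.e+00]
turn tool z -0.0012
slide [-0.     -0.0011  0.06  ]
```

View pics/s19.png

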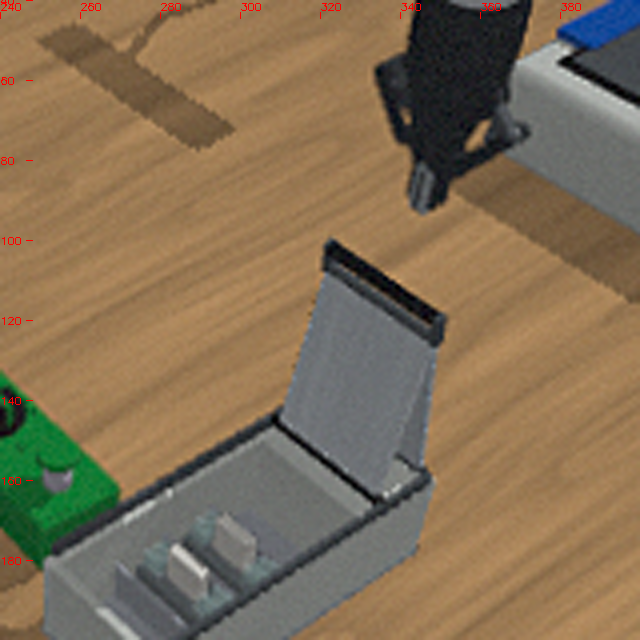

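View pics/d19.png

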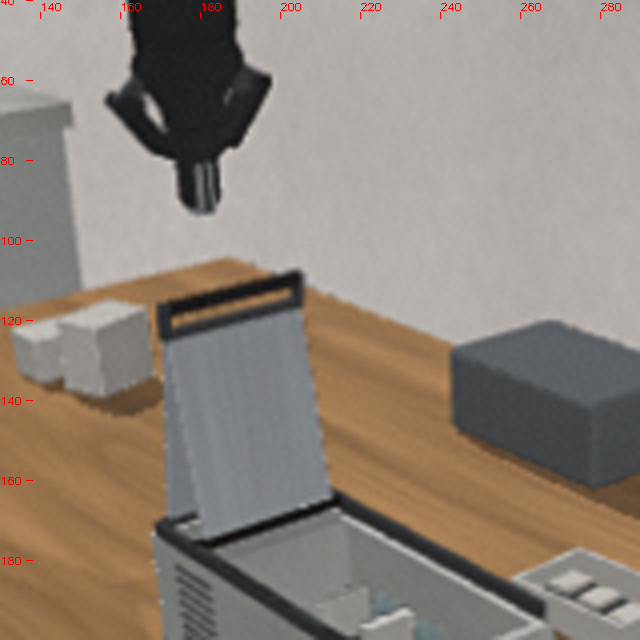

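Call:
{"name": "jog_arm", "arguments": {"dr": [[0,0,0],[0,0,0],[0,0,0],[0,0,0],[0,0,0],[0,0,0],[0,0,0],[0,0,0],[0,0,0],[0,0,0]], "slide": [[0,0,0.02],[0,0,0.02],[0,0,0.02],[0,0.007,0],[0,0.007,0],[0,0.006,0.001],[0,0.006,0.001],[0,0.006,0.001],[0,0.006,0.002],[0,0.006,0.002]], "gripper": [-1,-1,-1,-1,-1,-1,-1,-1,-1,-1]}}

```text
time_s: 30.15
position: [0.5525, 0.3115, 0.2793]
tool_rot: [[1.0, -0.0, 0.0], [-0.0, -1.0, 0.0], [0.0, -0.0, -1.0]]
ft_force: [0.4, 1.4, 0.0]
grip_width: 0.0
```

Run:
```python
from h import *
need((.5525,.2894,.2694),0)
D=viewer.get_image("side");crop(D,130,40,290,200,"d20",4)
```

```text
pos [0.5525 0.3115 0.2793] xang -0.0 q [18.7 29.5 55.4 -0.  95.  18.7] f [0.4 1.4 0. ] w 0.0 zaxis [ 5.e-04  1.e-04 -1.e+00]
turn tool z -0.0
slide [-0.      0.0221  0.0099]
```

View pics/d20.png

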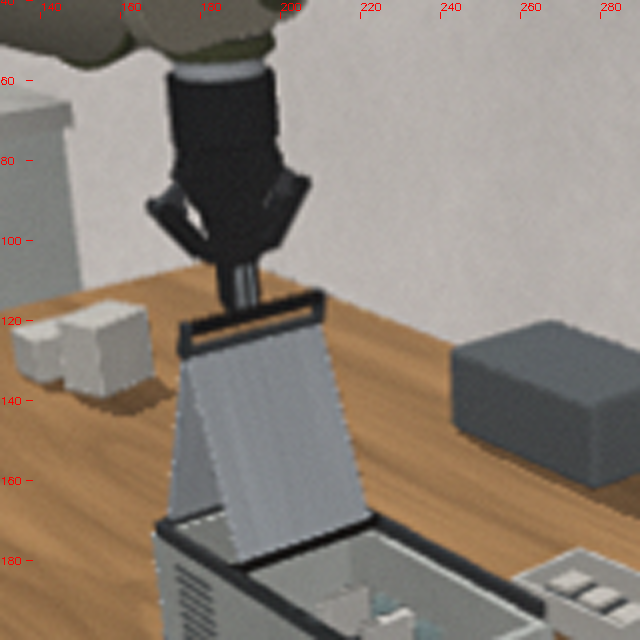

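Call:
{"name": "jog_arm", "arguments": {"dr": [[0,0,0],[0,0,0],[0,0,0],[0,0,0],[0,0,0],[0,0,0],[0,0,0],[0,0,0],[0,0,0],[0,0,0]], "slide": [[0,0.006,0.002],[0,0.008,0.004],[0,0.008,0.004],[0,0.008,0.0045],[0,0.008,0.0045],[0,0.007,0.005],[0,0.007,0.005],[0,0.007,0.006],[0,0.007,0.006],[0,0,0]], "gripper": [-1,-1,-1,-1,-1,-1,-1,-1,-1,-1]}}

```text
time_s: 31.2
position: [0.5523, 0.245, 0.2374]
tool_rot: [[1.0, -0.001, -0.001], [-0.001, -1.0, -0.001], [-0.001, 0.001, -1.0]]
ft_force: [0.2, 0.6, -0.0]
grip_width: 0.0002
```

Run:
```python
from h import *
need((.5525,.2457,.238),0)
D=viewer.get_image("side");crop(D,130,60,290,220,"d21",4)
S=viewer.get_image("scene");crop(S,220,60,380,220,"s21",4)
```

```text
pos [0.5523 0.245  0.2374] xang -0.001 q [12.7 27.6 65.6 -0.  86.9 12.8] f [ 0.2  0.6 -0. ] w 0.0002 zaxis [-1.4e-03 -9.0e-04 -1.0e+00]
turn tool z -0.001
slide [ 0.0002 -0.0007 -0.0006]
```

View pics/d21.png

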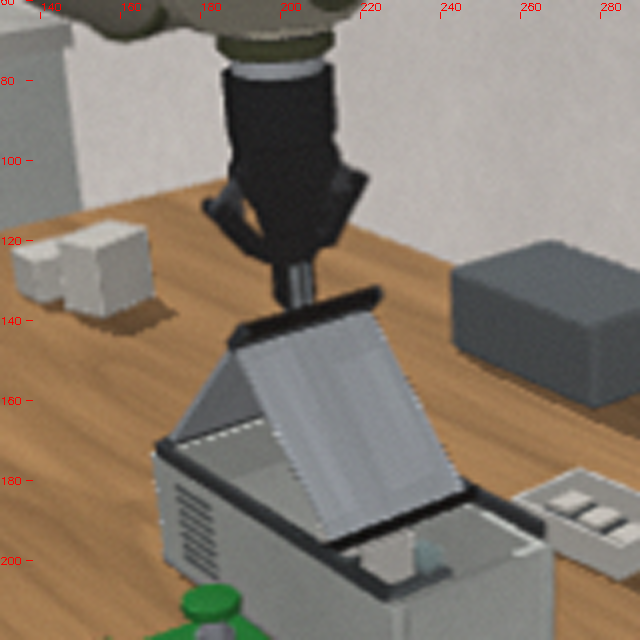

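View pics/s21.png

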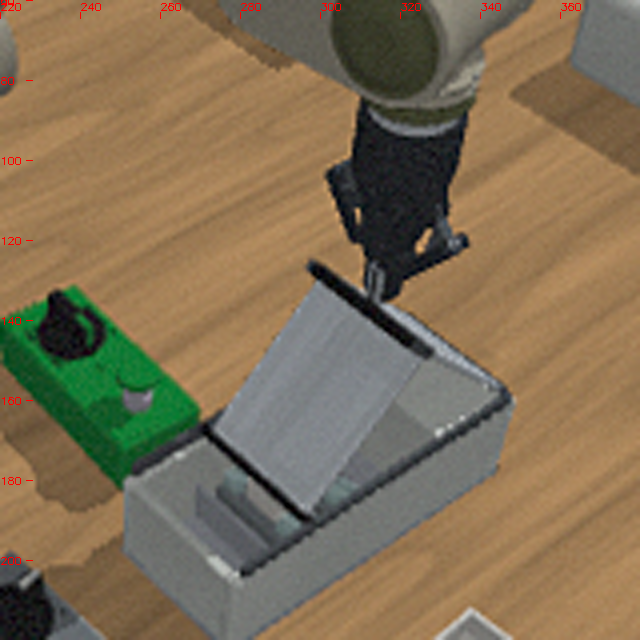

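Run:
```python
from h import *
np.set_printoptions(precision=4,suppress=True)
S=viewer.get_image("scene");D=viewer.get_image("side")
e=onz(S,[(272,167),(297.5,191)],.103);e2=onz(D,[(212.5,196),(248,182)],.103);print(e,e2)
for y in (e[:,1].mean(),e2[:,1].mean()): print(np.arccos((.3555-y)/.32))
b=tri([S,D],[(312.5,138),(206,137.5)]); print(b, np.arctan2(b[2]-.103,.3555-b[1]))
```

```text
[[0.4908 0.1305 0.103 ]
 [0.6189 0.126  0.103 ]] [[0.4961 0.1313 0.103 ]
 [0.6227 0.1325 0.103 ]]
0.781161823118653
0.7971315317238117
[0.5569 0.2322 0.2267] 0.7870098376970748
```

Call:
{"name": "jog_arm", "arguments": {"dr": [[0,0,0],[0,0,0],[0,0,0],[0,0,0],[0,0,0],[0,0,0],[0,0,0],[0,0,0],[0,0,0],[0,0,0]], "slide": [[0,-0.005,-0.01],[0,0,-0.02],[0,0.01,0],[0,0.01,0],[0,0,0],[0,0,0],[0,0,0],[0,0,0],[0,0,0],[0,0,0]], "gripper": [-1,-1,-1,-1,-1,-1,-1,-1,-1,-1]}}

```text
time_s: 32.4
position: [0.5524, 0.2312, 0.2682]
tool_rot: [[1.0, 0.0, -0.0], [0.0, -1.0, 0.0], [-0.0, -0.0, -1.0]]
ft_force: [0.8, -0.4, -0.4]
grip_width: -0.0001
```

Call:
{"name": "jog_arm", "arguments": {"dr": [[0,0,0],[0,0,0],[0,0,0],[0,0,0],[0,0,0],[0,0,0],[0,0,0],[0,0,0],[0,0,0],[0,0,0]], "slide": [[0,0.002,0.01],[0,0,0.01],[0,0.0055,0.006],[0,0.0055,0.006],[0,0.0055,0.007],[0,0.0055,0.007],[0,0.0047,0.0078],[0,0.0047,0.0078],[0,0,0],[0,0,0]], "gripper": [-1,-1,-1,-1,-1,-1,-1,-1,-1,-1]}}

```text
time_s: 33.4
position: [0.5525, 0.1976, 0.2066]
tool_rot: [[1.0, -0.0, -0.0], [-0.0, -1.0, 0.0], [-0.0, -0.0, -1.0]]
ft_force: [-0.0, -0.9, -0.3]
grip_width: 0.0001
```

Run:
```python
from h import *
need((.5525,.186,.182),0)
D=viewer.get_image("side");crop(D,130,60,290,220,"d22",4)
```

```text
pos [0.5525 0.1976 0.2066] xang -0.0002 q [ 8.1 27.  71.8  0.  81.2  8.1] f [-0.  -0.9 -0.3] w 0.0001 zaxis [-1.e-04  1.e-04 -1.e+00]
turn tool z -0.0002
slide [-0.      0.0116  0.0246]
```

View pics/d22.png

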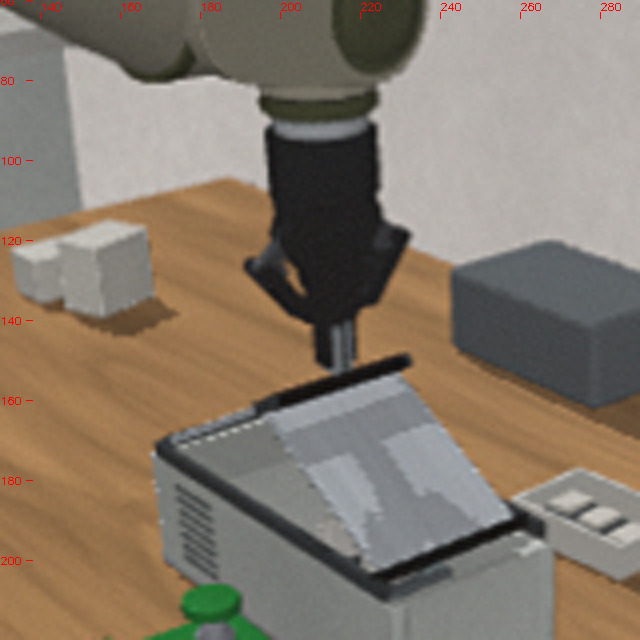

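Call:
{"name": "jog_arm", "arguments": {"dr": [[0,0,0],[0,0,0],[0,0,0],[0,0,0],[0,0,0],[0,0,0],[0,0,0],[0,0,0],[0,0,0],[0,0,0]], "slide": [[0,0.003,0.005],[0,0.003,0.005],[0,0.002,0.005],[0,0.002,0.005],[0,0.0015,0.003],[0,0,0.001],[0,0,0.001],[0,0,0],[0,0,0],[0,0,0]], "gripper": [-1,-1,-1,-1,-1,-1,-1,-1,-1,-1]}}

```text
time_s: 34.45
position: [0.5524, 0.1862, 0.1818]
tool_rot: [[1.0, 0.0, 0.0], [0.0, -1.0, -0.0], [0.0, 0.0, -1.0]]
ft_force: [-0.4, 0.1, -0.7]
grip_width: -0.0002
```

Run:
```python
from h import *
need((.5525,.186,.182),0)
```

```text
pos [0.5524 0.1862 0.1818] xang 0.0001 q [ 7.  27.8 74.7 -0.  77.4  7. ] f [-0.4  0.1 -0.7] w -0.0002 zaxis [ 1.e-04 -0.e+00 -1.e+00]
turn tool z 0.0001
slide [ 0.0001  0.0002 -0.0002]
```

Not yet a stop force; press 1 mm at a time.

Call:
{"name": "jog_arm", "arguments": {"dr": [[0,0,0],[0,0,0],[0,0,0],[0,0,0],[0,0,0],[0,0,0],[0,0,0],[0,0,0],[0,0,0],[0,0,0]], "slide": [[0,0,0.001],[0,0,0.001],[0,0,0.001],[0,0,0],[0,0,0],[0,0,0],[0,0,0],[0,0,0],[0,0,0],[0,0,0]], "gripper": [-1,-1,-1,-1,-1,-1,-1,-1,-1,-1]}}

```text
time_s: 35.45
position: [0.5527, 0.1863, 0.181]
tool_rot: [[1.0, 0.0, 0.003], [0.0, -1.0, 0.0], [0.003, -0.0, -1.0]]
ft_force: [-5.6, 0.3, 14.6]
grip_width: -0.0
```

Run:
```python
from h import *
need((.5525,.186,.182),0)
```

```text
pos [0.5527 0.1863 0.181 ] xang 0.0002 q [ 7.  27.9 74.8 -0.  77.1  7. ] f [-5.6  0.3 14.6] w -0.0 zaxis [ 3.e-03  3.e-04 -1.e+00]
turn tool z 0.0002
slide [-0.0002  0.0003 -0.001 ]
```

Call:
{"name": "jog_arm", "arguments": {"dr": [[0,0,0],[0,0,0],[0,0,0],[0,0,0],[0,0,0],[0,0,0],[0,0,0],[0,0,0],[0,0,0],[0,0,0]], "slide": [[0,0,-0.01],[0,0,-0.02],[0,0.02,-0.03],[-0.01,0.04,0],[-0.01,0.04,0],[-0.01,0.04,0],[0,0.04,0],[0,0.03,0],[0,0.015,0],[0,0,0]], "gripper": [-1,-1,-1,-1,0,0,0,0,0,0]}}

```text
time_s: 36.45
position: [0.5225, -0.0401, 0.2387]
tool_rot: [[1.0, -0.002, -0.0], [-0.002, -1.0, 0.0], [-0.0, -0.0, -1.0]]
ft_force: [0.5, -0.3, 0.1]
grip_width: 0.0428
```

Run:
```python
from h import *
need((.518,-.095,.083),.142)
W=viewer.get_image("wrist");cv2.imwrite("pics/w23.png",W["pixels"])
S=viewer.get_image("scene");crop(S,200,100,390,260,"s23",4)
D=viewer.get_image("side");crop(D,150,120,340,280,"d23",4)
```

```text
pos [ 0.5225 -0.0401  0.2387] xang -0.0023 q [-17.3  19.4  78.8  -0.   81.9 -17.2] f [ 0.5 -0.3  0.1] w 0.0428 zaxis [-1.e-04  0.e+00 -1.e+00]
turn tool z -0.1443
slide [-0.0044  0.0549  0.1557]
```

View pics/w23.png

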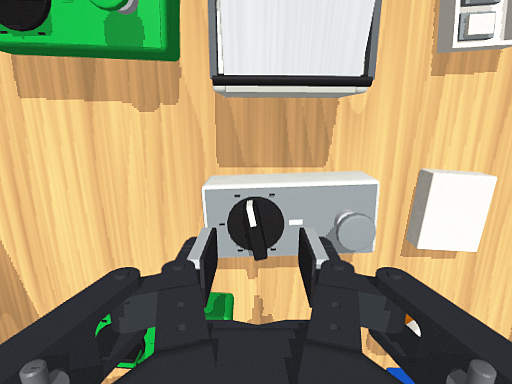

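View pics/s23.png

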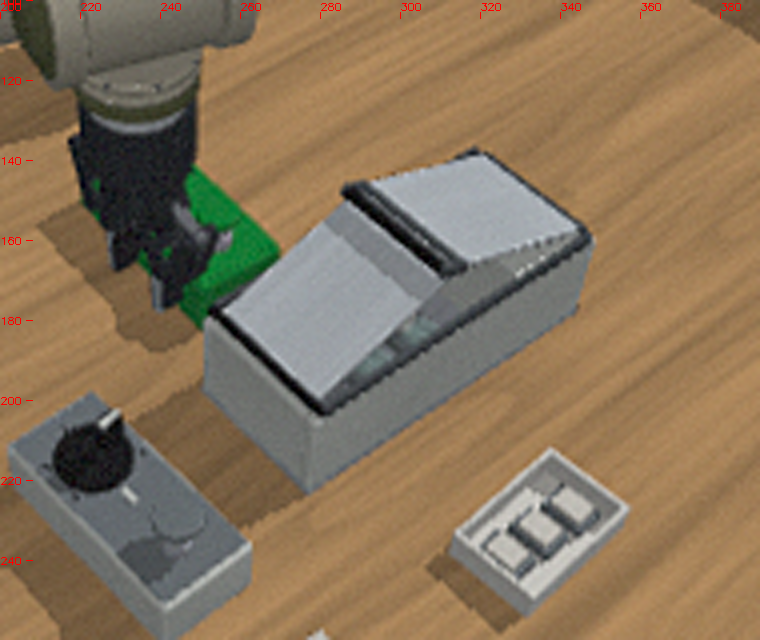

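View pics/d23.png

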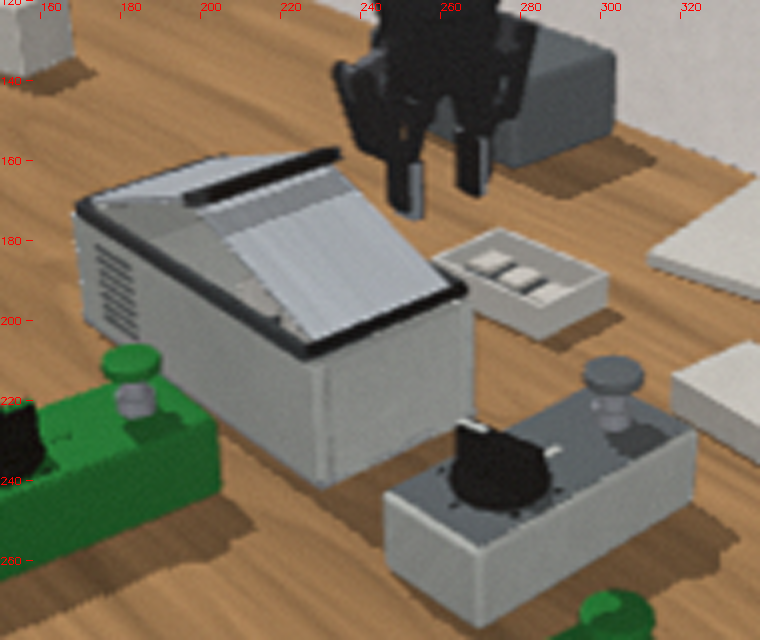

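Run:
```python
from h import *
W=viewer.get_image("wrist");crop(W,195,165,385,275,"w24",4)
```

View pics/w24.png

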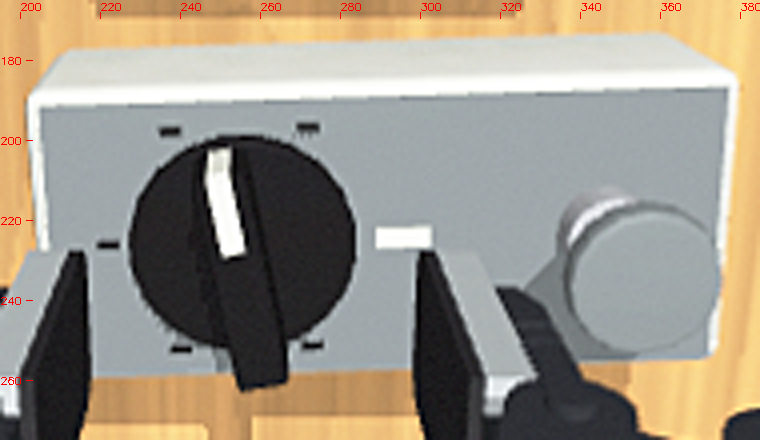

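Run:
```python
from h import *
np.set_printoptions(precision=4,suppress=True)
W=viewer.get_image("wrist")
print("disc c",onz(W,[(254.7,225)],.068))
P=onz(W,[(248,209),(252.2,228.5),(258.5,261.5)],.094);print(P,P[[0,2]].mean(0))
for a,b in((0,1),(0,2),(1,2)): d=P[a]-P[b];print(np.arctan2(d[1],d[0]))
E_=onz(W,[(203,192),(377,186.5),(287,224.5),(300,224)],.06);print(E_)
print("edge yaw",np.arctan2(*(E_[1]-E_[0])[[1,0]]))
I=E_[2:].mean(0);C=onz(W,[(254.7,225)],.068)[0]
print("index-from-centre",np.arctan2(*(I-C)[[1,0]]),I)
print("ticks",onz(W,[(219.5,225.5),(238,252),(270.5,251),(235,197.5),(269.5,196.5)],.06))
print("plunger",onz(W,[(355,234.5)],.1))
```

```text
disc c [[ 0.5196 -0.0913  0.068 ]]
[[ 0.5131 -0.0639  0.094 ]
 [ 0.5173 -0.0848  0.094 ]
 [ 0.5238 -0.122   0.094 ]] [ 0.5185 -0.093   0.094 ]
1.7668714447407656
1.752646045544422
1.7446391635954226
[[ 0.4624 -0.0557  0.06  ]
 [ 0.6542 -0.0489  0.06  ]
 [ 0.5562 -0.0938  0.06  ]
 [ 0.571  -0.0931  0.06  ]]
edge yaw 0.03544912842150879
index-from-centre -0.04881064471921103 [ 0.5636 -0.0934  0.06  ]
ticks [[ 0.4794 -0.0952  0.06  ]
 [ 0.5    -0.1283  0.06  ]
 [ 0.538  -0.1269  0.06  ]
 [ 0.4977 -0.0619  0.06  ]
 [ 0.5359 -0.0607  0.06  ]]
plunger [[ 0.6205 -0.0886  0.1   ]]
```

Call:
{"name": "jog_arm", "arguments": {"dr": [[0,0,-0.09],[0,0,-0.09],[0,0,0],[0,0,0],[0,0,0],[0,0,0],[0,0,0],[0,0,0],[0,0,0],[0,0,0]], "slide": [[0,0,0],[0,0,0],[-0.004,0.018,0],[-0.004,0.018,0],[-0.004,0.017,0.02],[0,0,0.03],[0,0,0.03],[0,0,0.02],[0,0,0],[0,0,0]], "gripper": [0,0,0,0,0,0,0,0,0,0]}}

```text
time_s: 37.7
position: [0.5205, -0.0926, 0.1394]
tool_rot: [[0.984, 0.18, 0.0], [0.18, -0.984, -0.0], [0.0, 0.0, -1.0]]
ft_force: [0.1, -0.8, 0.8]
grip_width: 0.0427
```

Run:
```python
from h import *
need((.519,-.094,.082),.18)
W=viewer.get_image("wrist");cv2.imwrite("pics/w25.png",W["pixels"])
```

```text
pos [ 0.5205 -0.0926  0.1394] xang 0.181 q [-22.9  25.4  87.1   0.   67.5 -33.3] f [ 0.1 -0.8  0.8] w 0.0427 zaxis [ 4.e-04 -1.e-04 -1.e+00]
turn tool z 0.001
slide [-0.0017  0.0011  0.0574]
```

View pics/w25.png

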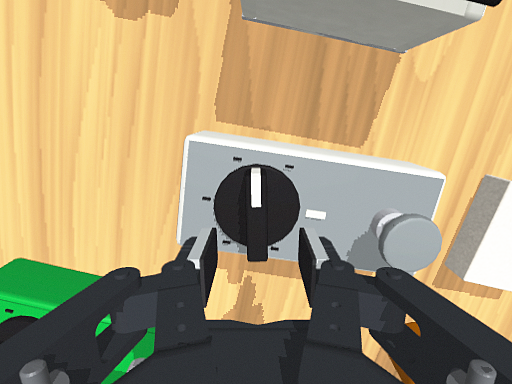

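Call:
{"name": "jog_arm", "arguments": {"dr": [[0,0,0],[0,0,0],[0,0,0],[0,0,0],[0,0,0],[0,0,0],[0,0,0],[0,0,0],[0,0,0],[0,0,0]], "slide": [[-0.001,0.001,0.01],[0,0,0.02],[0,0,0.015],[0,0,0.008],[0,0,0.003],[0,0,0],[0,0,0],[0,0,0],[0,0,0],[0,0,0]], "gripper": [0,0,0,0,0,0,-1,-1,-1,-1]}}

```text
time_s: 38.75
position: [0.52, -0.0944, 0.0835]
tool_rot: [[0.984, 0.179, 0.002], [0.179, -0.984, -0.001], [0.002, 0.001, -1.0]]
ft_force: [2.2, 1.1, 6.5]
grip_width: 0.0129
```

Run:
```python
from h import *
need((.519,-.094,.082),.18)
```

```text
pos [ 0.52   -0.0944  0.0835] xang 0.1801 q [-23.1  29.6  91.    0.   59.3 -33.5] f [2.2 1.1 6.5] w 0.0129 zaxis [ 2.1e-03 -7.0e-04 -1.0e+00]
turn tool z 0.0001
slide [-0.0009 -0.0006  0.0015]
```

Call:
{"name": "jog_arm", "arguments": {"dr": [[0,0,0.05],[0,0,0.15],[0,0,0.15],[0,0,0.15],[0,0,0.15],[0,0,0.15],[0,0,0.15],[0,0,0.15],[0,0,0.15],[0,0,0.15]], "slide": [[0,0,-0.001],[0,0,0],[0,0,0],[0,0,0],[0,0,0],[0,0,0],[0,0,0],[0,0,0],[0,0,0],[0,0,0]], "gripper": [-1,-1,-1,-1,-1,-1,-1,-1,-1,-1]}}

```text
time_s: 39.75
position: [0.5192, -0.094, 0.0836]
tool_rot: [[0.338, -0.941, -0.0], [-0.941, -0.338, 0.001], [-0.001, -0.0, -1.0]]
ft_force: [2.2, 2.0, -0.5]
grip_width: 0.0133
```

Call:
{"name": "jog_arm", "arguments": {"dr": [[0,0,0.15],[0,0,0.12],[0,0,0.04],[0,0,0],[0,0,0],[0,0,0],[0,0,0],[0,0,0],[0,0,0],[0,0,0]], "slide": [[0,0,0],[0,0,0],[0,0,0],[0,0,0],[0,0,0],[0,0,0],[0,0,0],[0,0,0],[0,0,0],[0,0,0]], "gripper": [-1,-1,-1,-1,-1,-1,-1,-1,-1,-1]}}

```text
time_s: 40.75
position: [0.5192, -0.0938, 0.0836]
tool_rot: [[0.042, -0.999, -0.0], [-0.999, -0.042, 0.001], [-0.001, 0.0, -1.0]]
ft_force: [1.5, 4.4, -1.2]
grip_width: 0.0129
```

Run:
```python
from h import *
need((.519,-.094,.082),np.pi/2+.037)
W=viewer.get_image("wrist");cv2.imwrite("pics/w26.png",W["pixels"])
```

```text
pos [ 0.5192 -0.0938  0.0836] xang -1.529 q [-23.1  29.6  91.    0.1  59.4  64.4] f [ 1.5  4.4 -1.2] w 0.0129 zaxis [-3.e-04  1.e-03 -1.e+00]
turn tool z 0.0048
slide [0.0002 0.0002 0.0016]
```

View pics/w26.png

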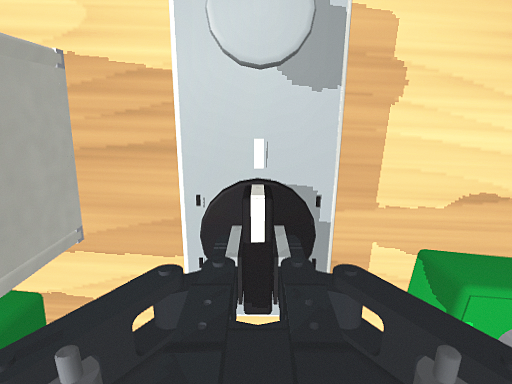

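Call:
{"name": "jog_arm", "arguments": {"dr": [[0,0,0],[0,0,0],[0,0,0],[0,0,0],[0,0,0],[0,0,0],[0,0,0],[0,0,0],[0,0,0],[0,0,0]], "slide": [[0,0,0],[0,0,0],[0,0,0],[0,0,0],[0,0,-0.01],[0,0,-0.02],[0,0,-0.03],[0,0,-0.03],[0,0,-0.02],[0,0,0]], "gripper": [-0.3,-0.3,-0.3,-0.3,-0.3,-0.3,-0.3,-0.3,-0.3,-0.3]}}

```text
time_s: 41.8
position: [0.5203, -0.0947, 0.1971]
tool_rot: [[0.041, -0.999, 0.006], [-0.999, -0.041, -0.003], [0.003, -0.006, -1.0]]
ft_force: [-0.5, 0.2, -0.6]
grip_width: 0.0296
```

Run:
```python
from h import *
np.set_printoptions(precision=4,suppress=True)
need((.6205,-.09,.14))
W=viewer.get_image("wrist");crop(W,160,50,360,300,"w27",3)
```

```text
pos [ 0.5203 -0.0947  0.1971] xang -1.5298 q [-23.2  21.7  82.4  -0.   75.5  64.5] f [-0.5  0.2 -0.6] w 0.0296 zaxis [ 0.0057 -0.0026 -1.    ]
slide [-0.0008 -0.1     0.0577]
```

View pics/w27.png

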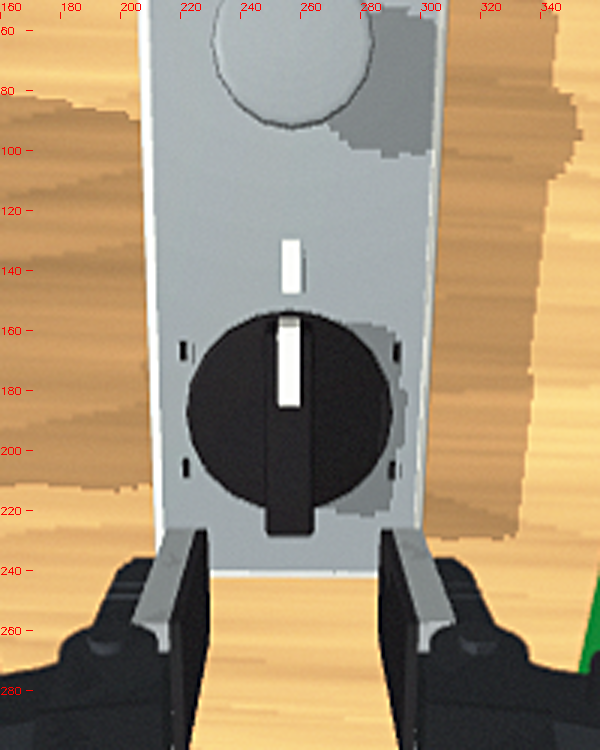

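Call:
{"name": "jog_arm", "arguments": {"dr": [[0,0,0],[0,0,0],[0,0,0],[0,0,0],[0,0,0],[0,0,0],[0,0,0],[0,0,0],[0,0,0],[0,0,0]], "slide": [[0,-0.02,0],[0,-0.04,0],[-0.001,-0.04,0],[0,0,0.02],[0,0,0.03],[0,0,0.02],[0,0,0.006],[0,0,0],[0,0,0],[0,0,0]], "gripper": [-1,-1,-1,-1,-1,-1,-1,-1,-1,-1]}}

```text
time_s: 42.85
position: [0.6196, -0.0894, 0.1189]
tool_rot: [[0.041, -0.999, 0.002], [-0.999, -0.041, -0.001], [0.001, -0.002, -1.0]]
ft_force: [-0.3, -0.6, 0.5]
grip_width: -0.0003
```

Run:
```python
from h import *
need((.6205,-.09,.096))
D=viewer.get_image("side");crop(D,230,120,370,260,"d28",4)
S=viewer.get_image("scene");crop(S,190,130,330,270,"s28",4)
```

```text
pos [ 0.6196 -0.0894  0.1189] xang -1.53 q [-19.   35.3  72.1  -0.   72.5  68.6] f [-0.3 -0.6  0.5] w -0.0003 zaxis [ 1.9e-03 -7.0e-04 -1.0e+00]
slide [ 0.0006 -0.0008  0.0229]
```

View pics/d28.png

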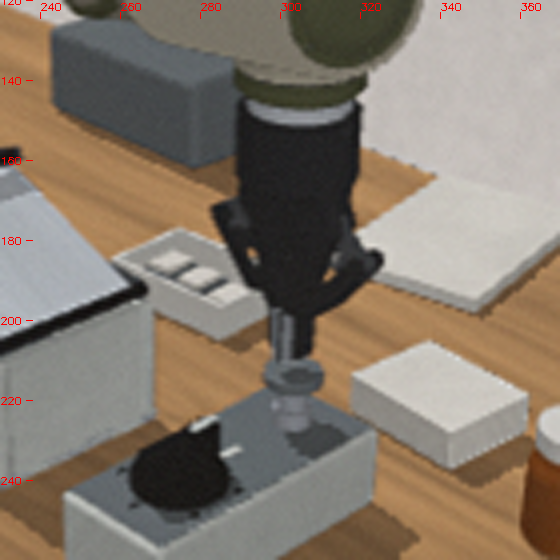

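View pics/s28.png

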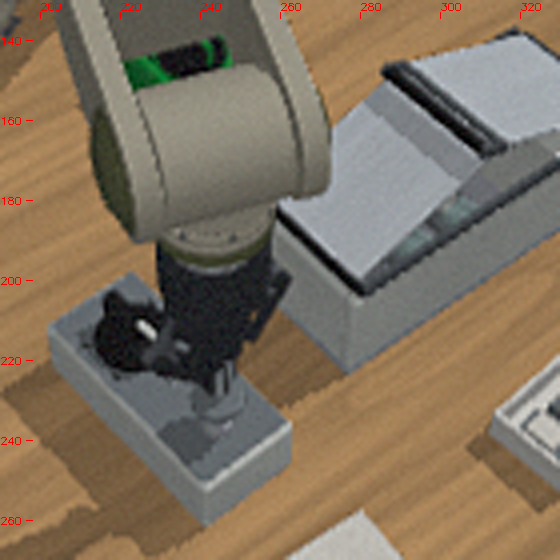

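Call:
{"name": "jog_arm", "arguments": {"dr": [[0,0,0],[0,0,0],[0,0,0],[0,0,0],[0,0,0],[0,0,0],[0,0,0],[0,0,0],[0,0,0],[0,0,0]], "slide": [[0,0,0.006],[0,0,0.006],[0,0,0.005],[0,0,0.004],[0,0,0.002],[0,0,0.001],[0,0,0],[0,0,0],[0,0,0],[0,0,0]], "gripper": [-1,-1,-1,-1,-1,-1,-1,-1,-1,-1]}}

```text
time_s: 43.95
position: [0.6197, -0.0894, 0.0968]
tool_rot: [[0.041, -0.999, 0.003], [-0.999, -0.041, -0.001], [0.002, -0.003, -1.0]]
ft_force: [-6.1, 2.3, 24.8]
grip_width: -0.0003
```

Run:
```python
from h import *
need((.6205,-.09,.096))
```

```text
pos [ 0.6197 -0.0894  0.0968] xang -1.5298 q [-19.   36.6  73.6  -0.   69.6  68.6] f [-6.1  2.3 24.8] w -0.0003 zaxis [ 0.0034 -0.0014 -1.    ]
slide [ 0.0006 -0.0008  0.0008]
```

Call:
{"name": "jog_arm", "arguments": {"dr": [[0,0,0],[0,0,0],[0,0,0],[0,0,0],[0,0,0],[0,0,0],[0,0,0],[0,0,0],[0,0,0],[0,0,0]], "slide": [[0,0,0],[0,0,-0.005],[0,0,-0.01],[0,0,-0.02],[0,0,-0.03],[0,0,-0.03],[0,0,-0.03],[0,0,-0.03],[0,0,0],[0,0,0]], "gripper": [-1,-1,-1,-1,-1,-1,-1,-1,-1,-1]}}

```text
time_s: 44.95
position: [0.6189, -0.0891, 0.2483]
tool_rot: [[0.041, -0.999, -0.001], [-0.999, -0.041, 0.0], [-0.0, 0.001, -1.0]]
ft_force: [0.3, -0.6, -0.4]
grip_width: -0.0002
```

Run:
```python
from h import *
need((.6205,-.09,.096))
D=viewer.get_image("side");cv2.imwrite("pics/d29.png",D["pixels"]);crop(D,150,130,350,280,"d30",4)
S=viewer.get_image("scene");cv2.imwrite("pics/s29.png",S["pixels"])
W=viewer.get_image("wrist");cv2.imwrite("pics/w29.png",W["pixels"])
```

```text
pos [ 0.6189 -0.0891  0.2483] xang -1.53 q [-19.   29.4  60.6  -0.   90.   68.6] f [ 0.3 -0.6 -0.4] w -0.0002 zaxis [-9.e-04  3.e-04 -1.e+00]
slide [ 0.001  -0.0017  0.1523]
```

View pics/d30.png

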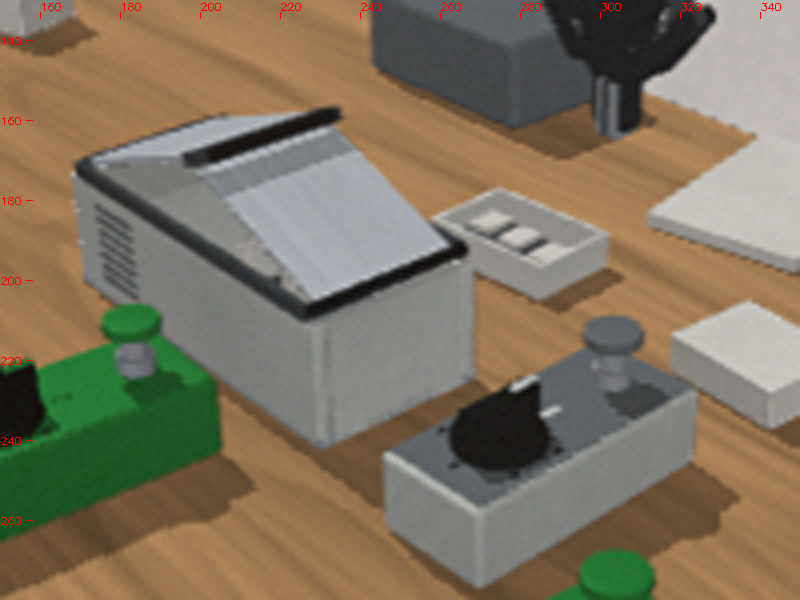

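View pics/s29.png

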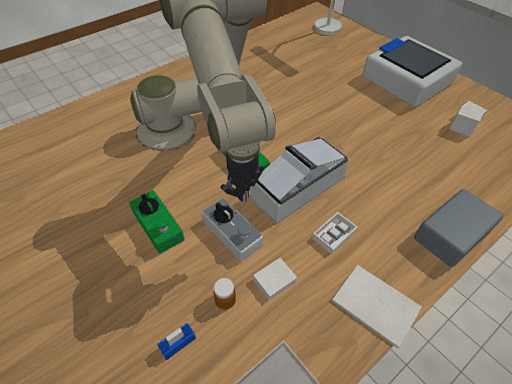

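View pics/w29.png

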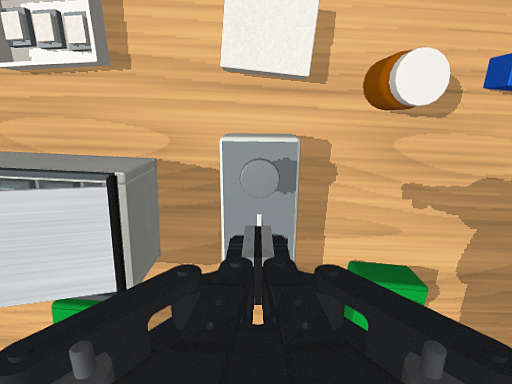

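```bash
python3 -c "
from rig import env
print(env.close_job())"
```

```text
the job is handed in; nothing more can be done
None
```

The whole job was done in the order you asked and handed in at about 45 s of the 210 s allowed. No verdict came back, so these are my own checks.

- **Door folding:** I pushed the fold bar until the force rose to 18 N at the stop, with both panels standing folded at the hinged end.
- **Carriers:** Only two grey carriers were on the bench. They now stand upright, one in the second bay and one in the third. I saw no knock to a carrier, and none was left on the bench in the last picture.
- **Door shutting:** I pressed the fold down until it met the stop. The force was about 15 N at the bar height expected for shut, and the pictures agree.
- **Dial:** After release, the white mark pointed at the index line to within about 0.03 rad by eye.
- **Plunger:** I pressed it to its stop, where the measured travel was about 14 mm and the force 25 N. I held it there at least half a second, and it sprang back up.

The slide box, jar, cassette tray, blue look-alike and green consoles were not touched. None of the checks failed. My two measurements of the chamber's position along the track differed by about 2 mm, within the bays' roughly 7 mm clearance. I used the closer wrist view.

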